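# Unpin the parts drawer and put the salvaged parts away

## Robot

A 6-joint arm with a two-finger parallel gripper is mounted at the origin on the work surface. World frame = base frame: x ahead of the robot, y to its left, z up, the work surface at z = 0. Lengths are in m, angles in rad, forces in N, time in s.
With the tool pointing down it reaches from about 0.35 to 0.975 m from the base axis. Payload 4.9 kg.
Tool frame: the origin (TCP) lies at the very end of the fingers, on their centre line; the grasp point (between the pads) lies 19 mm behind it; z points along the fingers, y is the line along which they close (so a half turn about z gives the same grasp; the last joint's range is limited). The gripper opens to 85 mm and grips with 20 to 120 N. Pads are 22 mm wide; open, the fingers measure 114 mm over their backs; the gripper's body (76 mm by 85 mm) begins 54 mm behind the grasp point. The pads swing forward as they close: fully open they stand 13 mm farther back than shut.
Start: joints at [-1.326, 0.053, 1.613, -0, 1.476, -0.119], TCP at [0.222, -0.584, 0.231] pointing down, gripper open.
Joint ranges: [-3.01, 3.01], [-1.01, 2.22], [0.06, 2.58], [-1.02, 4.17], [0.09, 2.62], [-3.14, 3.14]. Speed limits (rad/s): [2.57, 2.57, 3.14, 3.14, 3.14, 3.14].

## Interface

Orientations are given as a unit quaternion [w, x, y, z].
In Python, from plant import manip gives the robot as it stands.
- The arm moves only by the tool send_rows, never from a script. Its argument "increments" is a list of rows, each an object of numbers: "claw": the closure, from -1 (fully open) to 1 (shut); "dx", "dy", "dz": the shift along the tool's x, y, z in units of 0.5 m (1.0 is 0.5 m); "yaw": the turn about the tool's z in units of 1.5 rad (1.0 is 1.5 rad). A call has 1 to 20 rows; each row is the pose to reach, as a shift and turn from the pose commanded when the call began, along the tool's axes at that moment; what a row does not reach only later rows make up. A row lasts 1/8 s, in which the tool goes at most 62.5 mm and 10.7 degrees, less where a joint would pass 70% of its speed; a pose out of reach is approached as far as the arm can. A call with a number of a shift or a turn outside -1 to 1 is refused whole. A call with a gripper value outside its range is refused whole. The fingers move at their own pace and stop on an object; the grip force is fixed at half the most. Time passes only in rows, so rows that repeat a pose let the fingers close. It gives the time, the measured TCP pose, the force, the opening and the grip force at its end, in the units of the state.
- manip.state(): the state, without advancing time (a new reading comes with each control period).
- manip.grab_frame(name): name is "scene" or "top" or "wrist"; returns the picture (420x560x3 uint8, red, green, blue); there is no depth.
- manip.camera_params(name): a dict with "camera_matrix" (3x3 intrinsics, pixels), "k1" (the pictures are not rectified: a ray, as slopes to the right and down, at radius r is drawn at 1 + k1 r^2 times it, then the intrinsics apply), "extrinsics" (4x4, takes a point from world to camera coordinates); the wrist camera has in their place "tool_from_camera" (4x4, takes a point from camera to tool coordinates, whose origin is the TCP and whose axes are the flange's). Camera axes: x right, y down, z forward; pixel columns grow to the right and rows downward; lengths in m; the calibration is good to about 2 mm. A picture is of the moment at which its call begins: read the wrist's pose just before it. camera_params takes no time and is no camera call.
- manip.job_done(): hands the job in; it is judged then, once.
The state is a dict: "time": time; "joint_pos": joint angles; "joint_vel": joint speeds; "joint_efforts": joint torques, N m; "tool_pos": TCP position; "tool_rot": TCP orientation; "contact_force": force on the tool from outside, world axes, zero at the start; "ft_torque": the same for the moment, N m; "gripper_width": opening from 0.0 (shut) to 1.0 (fully open); "grasp_force": force on a finger pad.
Only numpy, scipy, OpenCV 4.12 (cv2) and the standard library are available. Lean on these libraries where they do the work, as an engineer would, in place of code of your own. Each camera call takes 0.05 s, during which the arm holds its last target. There are 200 camera calls.

## Task

The parts drawer on the repair bench is locked by a steel drop pin standing in the bore of the ledge above its front: draw the pin out, park it upright in the open notch at the side of the same ledge so that it hangs by its collar, and then pull the drawer well open by its handle. Put every ring-shaped choke from the mat into the drawer's left bin and every finned heat sink into its right bin (left and right as seen from the robot), then push the drawer fully shut. Leave the pin parked in the notch, and do not disturb the multimeter, the screwdriver and the solder spool.

Things in the scene. Friction and masses are not known exactly. Their poses are not given: they have to be found in the camera images.
- cabinet: Low grey drawer unit, 205 deep (x) x 240 wide (y) x 105 high, fixed. Origin on the bench under the middle of its front face; x points into the unit (away from the robot), y to the left as seen from the robot, z up. A steel ledge 10 thick, top 105 above the bench, sticks out 45 in front of the front from y = 60 to 162, 42 past the unit's left side; it carries bore and notch.
- bore (a point): Centre of the bore's mouth at the ledge's top: a vertical through hole of 13 diameter in the ledge, 10 deep, at x = -13, y = 85 in the cabinet frame. A pin standing in it comes down in front of the drawer's front and blocks the drawer. Axes as the cabinet's.
- notch (a point): Parking place in the notch at the ledge's top (x = -22, y = 144 in the cabinet frame): a slot 16 wide (x) right through the ledge, from its closed end at y = 136 to y = 162, where it is open to the left (+y). Below it is free space, clear of the drawer. Axes as the cabinet's.
- pin: Loose steel drop pin, about 90 g. Origin on its axis at the underside of its collar; z up along the pin. Shank 10 diameter, 60 long below the origin; collar 32 diameter, 6 thick; above it a dark knurled knob 22 diameter, from 6 to 41 above the origin, to be gripped. In the bore or notch it hangs upright with its collar lying on the ledge.
- drawer (a joint): Drawer travel in m: 0 fully shut, 0.14 fully open; the drawer slides out along the cabinet's -x, towards the robot; about 1.5 N of friction, it stays where it is left. Drawer front 220 wide, from 17 to 87 above the bench; side walls and the divider reach 68 above the bench.
- handle (a point): Middle of the drawer's bar handle: round bar of 10 diameter, 90 long along y, 50 in front of the drawer's front, 80 above the bench (25 below the unit's top). Moves with the drawer; axes as the cabinet's.
- left_bin (a point): Point on the floor of the left bin (+y side), midway across it and 55 behind the drawer's front face (43 behind the front wall's inside); bin inside 174 long (x) x 97 wide (y), walls 42 high; floor 26 above the bench. With the drawer open 140 the front 128 of the bin's length are uncovered. Moves with the drawer; axes as the cabinet's.
- right_bin (a point): The same for the right bin (-y side).
- mat: Teal silicone work mat, 340 (x) x 440 (y) x 3 thick, fixed on the bench; origin at the centre of its underside.
- choke1: Ring-shaped toroid choke (copper windings on a dark core), 40 outer diameter, 16 high, hole about 14, lying flat on the mat, about 50 g; origin at the centre of its underside. May be absent.
- choke2: Ring-shaped toroid choke (copper windings on a dark core), 40 outer diameter, 16 high, hole about 14, lying flat on the mat, about 50 g; origin at the centre of its underside. May be absent.
- choke3: Ring-shaped toroid choke (copper windings on a dark core), 40 outer diameter, 16 high, hole about 14, lying flat on the mat, about 50 g; origin at the centre of its underside. May be absent.
- sink1: Aluminium heat sink with five upright fins, 36 (x, along the fins) x 26 (y) x 20 high, lying on the mat with the fins up, 40 g; origin at the centre of its underside. May be absent.
- sink2: Aluminium heat sink with five upright fins, 36 (x, along the fins) x 26 (y) x 20 high, lying on the mat with the fins up, 40 g; origin at the centre of its underside. May be absent.
- sink3: Aluminium heat sink with five upright fins, 36 (x, along the fins) x 26 (y) x 20 high, lying on the mat with the fins up, 40 g; origin at the centre of its underside. May be absent.
- multimeter: Bystander: orange and black hand-held multimeter, 180 x 85 x 40, lying on the bench; origin at the centre of its underside.
- screwdriver: Bystander: screwdriver about 200 long with a blue handle, lying on the mat's far part; origin at the centre of its underside.
- spool: Bystander: solder spool, 58 diameter, 42 high, standing on the mat's far right corner; origin at the centre of its underside.
There are look-alikes about, which are no part of the job. What is shaped like the sink2 but yellow is not meant.

How it is judged:
On the way, in this order (a step that is already met when the one before it is completed fails the run):
1. the pin is drawn out of the bore (distance between pin and bore above 0.055 m).
2. the pin is parked upright in the notch, collar on the ledge (horizontal distance between pin and notch below 0.016 m and z of pin in the frame of notch between -0.004 and 0.004 m and angle between pin's own z axis and vertical below 0.15 rad), for 0.2 s.
3. the drawer is pulled open by more than 60 mm (value of joint drawer above 0.06 m), for 0.2 s.
4. every choke is in the left bin and every heat sink in the right bin (x of choke1 in the frame of left_bin between -0.045 and 0.131 m and y of choke1 in the frame of left_bin between -0.05 and 0.05 m and z of choke1 in the frame of left_bin between -0.006 and 0.036 m and x of choke2 in the frame of left_bin between -0.045 and 0.131 m and y of choke2 in the frame of left_bin between -0.05 and 0.05 m and z of choke2 in the frame of left_bin between -0.006 and 0.036 m and x of choke3 in the frame of left_bin between -0.045 and 0.131 m and y of choke3 in the frame of left_bin between -0.05 and 0.05 m and z of choke3 in the frame of left_bin between -0.006 and 0.036 m and x of sink1 in the frame of right_bin between -0.045 and 0.131 m and y of sink1 in the frame of right_bin between -0.05 and 0.05 m and z of sink1 in the frame of right_bin between -0.006 and 0.036 m and x of sink2 in the frame of right_bin between -0.045 and 0.131 m and y of sink2 in the frame of right_bin between -0.05 and 0.05 m and z of sink2 in the frame of right_bin between -0.006 and 0.036 m and x of sink3 in the frame of right_bin between -0.045 and 0.131 m and y of sink3 in the frame of right_bin between -0.05 and 0.05 m and z of sink3 in the frame of right_bin between -0.006 and 0.036 m), for 0.2 s.
5. the drawer is shut (value of joint drawer below 0.006 m), for 0.2 s.
At the end, for the whole second after the job is handed in: The pin hangs upright in the notch (axis within 16 mm of the parking point, collar within 4 mm of the ledge's top, tilt under 0.15 rad), the drawer is shut to within 6 mm, all chokes lie inside the left bin and all heat sinks inside the right bin, everything at rest and released (all of step 2 and all of step 4 and value of joint drawer below 0.006 m and linear speed of each of pin, choke1, choke2, choke3, sink1, sink2, sink3 below 0.02 m/s); the robot touches nothing.
It fails at once if the multimeter is moved by more than 30 mm (distance of multimeter from where it was at the start of the episode above 0.03 m).
It fails at once if the screwdriver is moved by more than 30 mm (distance of screwdriver from where it was at the start of the episode above 0.03 m).
It fails at once if the spool is moved by more than 30 mm (distance of spool from where it was at the start of the episode above 0.03 m).
Of choke1, choke2, choke3 only 2 to 3 are there at a start; the rules pass over those that are not, and their reading is None.
Of sink1, sink2, sink3 only 2 to 3 are there at a start; the rules pass over those that are not, and their reading is None.
At some moment in a run one of choke1, choke2, choke3, sink1, sink2, sink3 may be knocked a few centimetres aside while the robot is not near it.
It also fails if it takes over 210 s, if anything falls off the work surface, if the arm or the gripper's body presses on something with over 40 N, if the wrist force passes 120 N, or if a joint passes its speed limit or range.

## Working session

There is one attempt and no reset: what is moved stays moved. The work goes in short steps, Python scripts to look and compute and a tool call to move; the robot and the scene stay as the last step left them, time stands still between calls to the robot, and variables do not carry over. Pictures are saved under pics/ and viewed, at most 14 in all, crops included, and the job is handed in when it is done.

Besides the shell and the picture viewer there is one more tool, called after "Request:" by a JSON object that holds its "method" and its "body", one argument or row to a line. send_rows: Moves the arm, as the interface text tells. Shifts and turns lie within -1 to 1; 1 stands for 0.5 m of shift or 1.5 rad of turn. Its arguments: {"type":"object","properties":{"increments":{"type":"array","items":{"type":"object","properties":{"claw":{"type":"number"},"dx":{"type":"number"},"dy":{"type":"number"},"dz":{"type":"number"},"yaw":{"type":"number"}}}}},"required":["increments"]}

```bash
ls; mkdir -p pics; cat > h.py <<'E'
import numpy as np, cv2
from plant import manip
from scipy.spatial.transform import Rotation as R
def st(): return manip.state()
def pose(s=None):
    s=s or st(); q=s["tool_rot"]; T=np.eye(4)
    T[:3,:3]=R.from_quat([q[1],q[2],q[3],q[0]]).as_matrix(); T[:3,3]=s["tool_pos"]; return T
def cam(name,T=None):
    p=manip.camera_params(name); K=np.array(p["camera_matrix"]); k1=p["k1"]
    if name=="wrist": E=np.linalg.inv((pose() if T is None else T)@np.array(p["tool_from_camera"]))
    else: E=np.array(p["extrinsics"])
    return K,k1,E
def ray(c,uv):
    K,k1,E=c
    n=cv2.undistortPoints(np.array([[uv]],float),K,np.array([k1,0,0,0,0.]) ,None,None)[0,0]
    Ci=np.linalg.inv(E); return Ci[:3,3],Ci[:3,:3]@np.array([n[0],n[1],1.])
def onz(c,uv,z):
    o,d=ray(c,uv); return o+d*(z-o[2])/d[2]
def tri(c1,uv1,c2,uv2):
    o1,d1=ray(c1,uv1);o2,d2=ray(c2,uv2)
    t=np.linalg.lstsq(np.c_[d1,-d2],o2-o1,rcond=None)[0]
    a,b=o1+t[0]*d1,o2+t[1]*d2; return (a+b)/2,np.linalg.norm(a-b)
def proj(c,P):
    K,k1,E=c
    return cv2.projectPoints(np.array([P],float),cv2.Rodrigues(E[:3,:3])[0],E[:3,3],K,np.array([k1,0,0,0,0.]))[0][0,0]
def grab(name,fn=None):
    c=cam(name); im=cv2.cvtColor(manip.grab_frame(name),cv2.COLOR_RGB2BGR)
    if fn: cv2.imwrite("pics/"+fn+".png",im)
    return c,im
E
python3 - <<'E'
from h import *
np.set_printoptions(precision=4,suppress=True)
for n in("scene","top"):
    c,_=grab(n,n+"0"); print(n,c[0][0],c[1],np.linalg.inv(c[2]))
print(manip.camera_params("wrist")); print(st()); print(pose())
E
```

```text
pics
scene [394.3706   0.     280.0662] 0.013793952082120003 [[-0.6935  0.4681 -0.5477  1.1311]
 [ 0.7204  0.4451 -0.5318  0.5474]
 [-0.0052 -0.7634 -0.6459  0.8106]
 [ 0.      0.      0.      1.    ]]
top [427.1667   0.     282.2372] -0.007251366199433296 [[ 0.0726 -0.977   0.2006  0.2979]
 [-0.9974 -0.0709  0.0155 -0.0701]
 [-0.0009 -0.2011 -0.9796  1.1865]
 [ 0.      0.      0.      1.    ]]
{'camera_matrix': array([[363.9436,   0.    , 282.6299],
       [  0.    , 363.9436, 212.7508],
       [  0.    ,   0.    ,   1.    ]]), 'k1': -0.08121100300730114, 'tool_from_camera': array([[ 0.0006, -0.9628, -0.2704,  0.0693],
       [ 1.    ,  0.0005,  0.0005, -0.0002],
       [-0.0003, -0.2704,  0.9628, -0.1434],
       [ 0.    ,  0.    ,  0.    ,  1.    ]])}
{'time': 0.1, 'joint_pos': array([-1.326 ,  0.0533,  1.6141,  0.    ,  1.476 , -0.119 ]), 'joint_vel': array([ 0.    ,  0.    , -0.0023,  0.0004, -0.0015, -0.0003]), 'joint_efforts': array([  0.0006, -39.49  , -37.1365,  -0.0001,   0.0039,  -0.    ]), 'tool_pos': array([ 0.2223, -0.5835,  0.2302]), 'tool_rot': array([-0.0009,  0.9835,  0.1809, -0.    ]), 'contact_force': array([0.4943, 0.4904, 0.0163]), 'ft_torque': array([ 0.0014, -0.0474, -0.0126]), 'grasp_force': 0.0, 'gripper_width': 0.9995908084963205}
[[ 0.9346  0.3558 -0.0004  0.2223]
 [ 0.3558 -0.9346  0.0018 -0.5835]
 [ 0.0002 -0.0019 -1.      0.2302]
 [ 0.      0.      0.      1.    ]]
```

View pics/scene0.png

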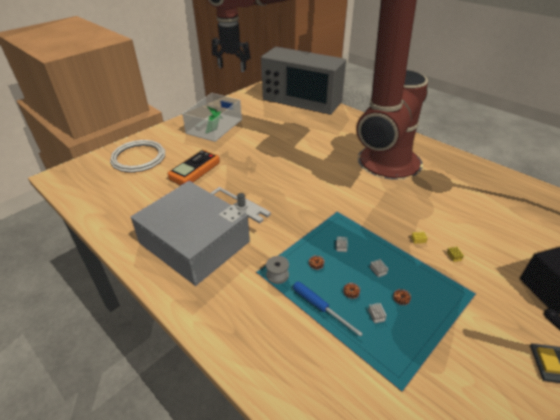

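View pics/top0.png

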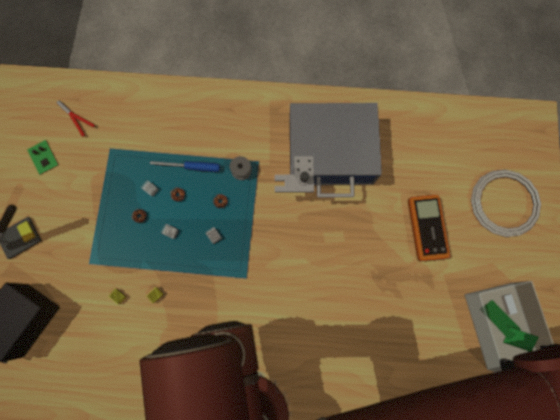

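```bash
cat >> h.py <<'E'
np.set_printoptions(precision=4,suppress=True)
def blobs(m,lo=30,hi=4000):
    m=cv2.morphologyEx(m.astype(np.uint8)*255,cv2.MORPH_CLOSE,np.ones((3,3)))
    n,l,s,c=cv2.connectedComponentsWithStats(m)
    return [(c[i].round(1),s[i,4]) for i in range(1,n) if lo<s[i,4]<hi]
def hsv(im): return cv2.split(cv2.cvtColor(im,cv2.COLOR_BGR2HSV))
E
python3 - <<'E'
from h import *
ct=cam("top");cs=cam("scene")
print("pin",tri(ct,(304,174),cs,(241,194)))
for a,b,n in [((292,103),(189,186),"roofcorner"),]: pass
for n,uv in dict(FL=(291,178),BL=(292,103),BR=(379,104),FR=(379,180)).items(): print(n,onz(ct,uv,.105))
print("handle",onz(ct,(335,197),.08),"meter",onz(ct,(428,227),.04),"spool",onz(ct,(241,166),.042))
for n,uv in dict(c1=(178,195),c2=(140,216),c3=(221,201),s1=(150,188),s2=(171,231),s3=(214,236)).items(): print(n,onz(ct,uv,.018))
im=cv2.imread("pics/top0.png")
cv2.imwrite("pics/topcrop.png",cv2.resize(im[95:215,255:395],None,fx=5,fy=5,interpolation=cv2.INTER_CUBIC))
E
```

```text
pin (array([ 0.6165, -0.0998,  0.1482]), np.float64(0.0033206719760197415))
FL [ 0.6176 -0.0689  0.105 ]
BL [ 0.8302 -0.0571  0.105 ]
BR [ 0.8445 -0.2942  0.105 ]
FR [ 0.6289 -0.3     0.105 ]
handle [ 0.581  -0.1895  0.08  ] meter [ 0.5255 -0.4506  0.04  ] spool [0.661  0.0732 0.042 ]
c1 [0.5706 0.2456 0.018 ]
c2 [0.5029 0.3443 0.018 ]
c3 [0.5621 0.1228 0.018 ]
s1 [0.5852 0.3273 0.018 ]
s2 [0.467  0.2525 0.018 ]
s3 [0.4618 0.1321 0.018 ]
```

View pics/topcrop.png

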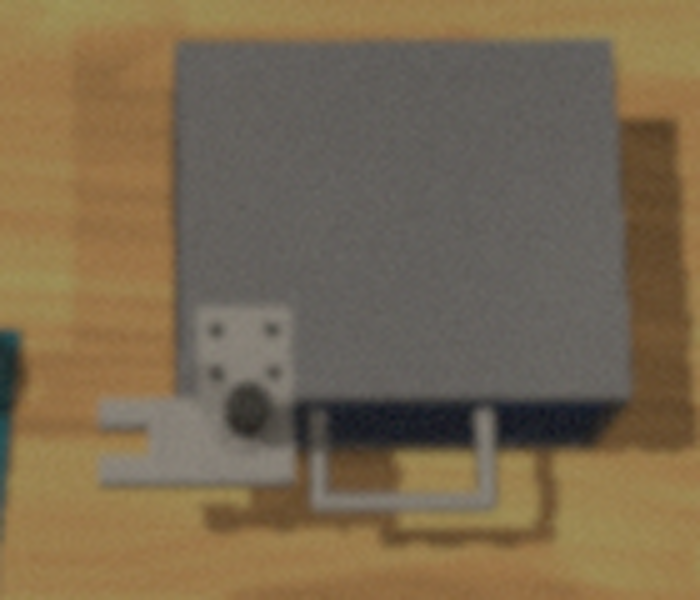

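```bash
cat >> h.py <<'E'
def go(p,ang=None,base=None):
    """units from current (or given) pose to world TCP p with tool-x world angle ang"""
    T=pose() if base is None else base
    d=T[:3,:3].T@(np.array(p)-T[:3,3])/0.5
    a0=np.arctan2(T[1,0],T[0,0]); 
    yaw=0 if ang is None else -((ang-a0+np.pi)%(2*np.pi)-np.pi)/1.5
    print("dx %.4f dy %.4f dz %.4f yaw %.4f"%(*d,yaw)); return d
E
python3 - <<'E'
from h import *
go((.54,-.13,.30),.052); go((.2223,-.5835,.30),.364)
E
```

```text
dx 0.9167 dy -0.6219 dz -0.1383 yaw 0.2079
dx 0.0001 dy -0.0003 dz -0.1397 yaw -0.0001
```

Request:
{"method": "send_rows", "body": {
  "increments": [
    {"dz": -0.14, "claw": -0.3},
    {"dx": 0.1, "dy": -0.07, "dz": -0.14, "yaw": 0.02},
    {"dx": 0.917, "dy": -0.622, "dz": -0.14, "yaw": 0.208},
    {"dx": 0.917, "dy": -0.622, "dz": -0.14, "yaw": 0.208},
    {"dx": 0.917, "dy": -0.622, "dz": -0.14, "yaw": 0.208},
    {"dx": 0.917, "dy": -0.622, "dz": -0.14, "yaw": 0.208},
    {"dx": 0.917, "dy": -0.622, "dz": -0.14, "yaw": 0.208},
    {"dx": 0.917, "dy": -0.622, "dz": -0.14, "yaw": 0.208},
    {"dx": 0.917, "dy": -0.622, "dz": -0.14, "yaw": 0.208},
    {"dx": 0.917, "dy": -0.622, "dz": -0.14, "yaw": 0.208},
    {"dx": 0.917, "dy": -0.622, "dz": -0.14, "yaw": 0.208},
    {"dx": 0.917, "dy": -0.622, "dz": -0.14, "yaw": 0.208},
    {"dx": 0.917, "dy": -0.622, "dz": -0.14, "yaw": 0.208},
    {"dx": 0.917, "dy": -0.622, "dz": -0.14, "yaw": 0.208},
    {"dx": 0.917, "dy": -0.622, "dz": -0.14, "yaw": 0.208}
  ]
}}

```text
invalid input
```

```bash
python3 - <<'E'
from h import *
s=st();print(s["time"],s["gripper_width"],pose(s)); grab("wrist","w1")
np.save("T1.npy",pose(s))
E
```

```text
0.1 0.9995908084963205 [[ 0.9346  0.3558 -0.0004  0.2223]
 [ 0.3558 -0.9346  0.0018 -0.5835]
 [ 0.0002 -0.0019 -1.      0.2302]
 [ 0.      0.      0.      1.    ]]
```

View pics/w1.png

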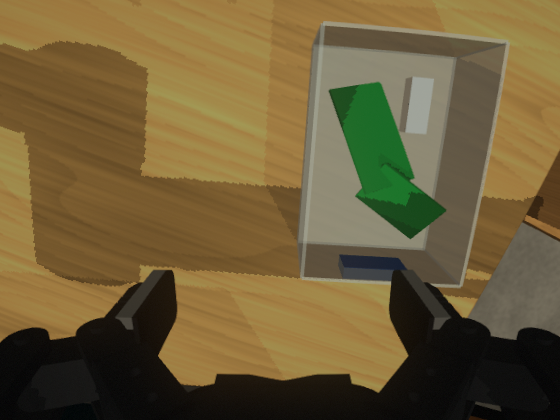

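The arm did not move: the call was refused, and the picture shows the grey tray under the start pose. I'll retry with every key in each row.

Request:
{"method": "send_rows", "body": {
  "increments": [
    {"dx": 0, "dy": 0, "dz": -0.14, "yaw": 0, "claw": -0.3},
    {"dx": 0.1, "dy": -0.07, "dz": -0.14, "yaw": 0.02, "claw": -0.3},
    {"dx": 0.917, "dy": -0.622, "dz": -0.14, "yaw": 0.208, "claw": -0.3},
    {"dx": 0.917, "dy": -0.622, "dz": -0.14, "yaw": 0.208, "claw": -0.3},
    {"dx": 0.917, "dy": -0.622, "dz": -0.14, "yaw": 0.208, "claw": -0.3},
    {"dx": 0.917, "dy": -0.622, "dz": -0.14, "yaw": 0.208, "claw": -0.3},
    {"dx": 0.917, "dy": -0.622, "dz": -0.14, "yaw": 0.208, "claw": -0.3},
    {"dx": 0.917, "dy": -0.622, "dz": -0.14, "yaw": 0.208, "claw": -0.3},
    {"dx": 0.917, "dy": -0.622, "dz": -0.14, "yaw": 0.208, "claw": -0.3},
    {"dx": 0.917, "dy": -0.622, "dz": -0.14, "yaw": 0.208, "claw": -0.3},
    {"dx": 0.917, "dy": -0.622, "dz": -0.14, "yaw": 0.208, "claw": -0.3},
    {"dx": 0.917, "dy": -0.622, "dz": -0.14, "yaw": 0.208, "claw": -0.3},
    {"dx": 0.917, "dy": -0.622, "dz": -0.14, "yaw": 0.208, "claw": -0.3},
    {"dx": 0.917, "dy": -0.622, "dz": -0.14, "yaw": 0.208, "claw": -0.3}
  ]
}}

```text
time: 1.9
tool_pos: [0.5397, -0.1313, 0.3014]
tool_rot: [0.0, 1.0, 0.025, 0.0]
contact_force: [-0.5, 0.6, 0.1]
gripper_width: 0.65
grasp_force: 0.0
```

```bash
python3 - <<'E'
from h import *
s=st();print(s["time"],s["gripper_width"],pose(s)); grab("wrist","w2")
np.save("T2.npy",pose(s))
E
```

```text
1.9 0.6502303560751463 [[ 0.9988  0.0498  0.      0.5397]
 [ 0.0498 -0.9988 -0.0001 -0.1313]
 [ 0.      0.0001 -1.      0.3014]
 [ 0.      0.      0.      1.    ]]
```

View pics/w2.png

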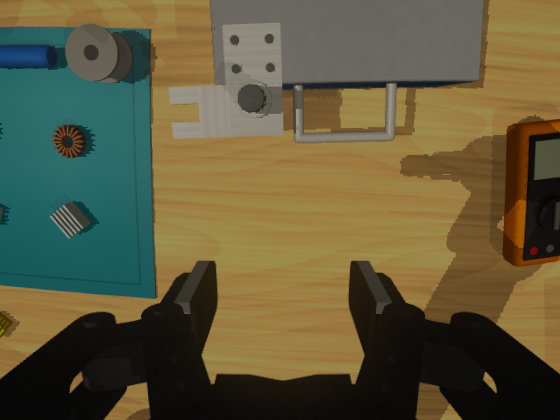

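```bash
python3 - <<'E'
from h import *
T=np.load("T2.npy");c=cam("wrist",T)
P={k:onz(c,uv,z) for k,uv,z in [("ledgeFL",(173,138),.105),("ledgeFR",(283,135.5),.105),("ledgeBL",(169,87),.105),("roofFR",(483,81),.105),("roofFL",(214,85),.105),("handL",(297,137),.08),("handR",(394,136),.08),("knob",(251,97),.146),("spool",(92,52),.045)]}
for k in P: print(k,P[k][:2])
d=P["ledgeFL"]-P["ledgeFR"];print("len",np.hypot(*d[:2]),"yaw",np.arctan2(-d[0],d[1]))
d=P["handL"]-P["handR"];print("hlen",np.hypot(*d[:2]),"yaw",np.arctan2(-d[0],d[1]))
d=P["roofFL"]-P["roofFR"];print("rlen",np.hypot(*d[:2]),"yaw",np.arctan2(-d[0],d[1]))
go((.60,-.105,.24),.045)
E
```

```text
ledgeFL [ 0.5803 -0.0274]
ledgeFR [ 0.5872 -0.129 ]
ledgeBL [ 0.6257 -0.0245]
roofFR [ 0.6474 -0.3086]
roofFL [ 0.6289 -0.0652]
handL [ 0.5849 -0.143 ]
handR [ 0.5913 -0.2393]
knob [ 0.6186 -0.1021]
spool [0.6624 0.0762]
len 0.10191341168988963 yaw 0.06765219894620339
hlen 0.09649533447987707 yaw 0.06655725765249351
rlen 0.24410968231077562 yaw 0.07596776039244639
dx 0.1228 dy -0.0464 dz 0.1228 yaw 0.0034
```

Request:
{"method": "send_rows", "body": {
  "increments": [
    {"dx": 0.07, "dy": -0.05, "dz": 0.1, "yaw": -0.012, "claw": -0.3},
    {"dx": 0.07, "dy": -0.05, "dz": 0.1, "yaw": -0.012, "claw": -0.3},
    {"dx": 0.07, "dy": -0.05, "dz": 0.1, "yaw": -0.012, "claw": -0.3}
  ]
}}

```text
time: 2.33
tool_pos: [0.5737, -0.104, 0.2514]
tool_rot: [0.0, 0.999, 0.035, -0.0]
contact_force: [-0.0, -0.2, 1.1]
gripper_width: 0.649
grasp_force: 0.0
```

```bash
python3 - <<'E'
from h import *
s=st();T=pose(s);print(s["time"],T); c,im=grab("wrist","w3");np.save("T3.npy",T)
print("expect knob",proj(c,(.618,-.102,.146)))
E
```

```text
2.325 [[ 0.9976  0.0693 -0.0006  0.5737]
 [ 0.0693 -0.9976 -0.0003 -0.104 ]
 [-0.0006  0.0002 -1.      0.2514]
 [ 0.      0.      0.      1.    ]]
expect knob [284.6777 148.8267]
```

View pics/w3.png

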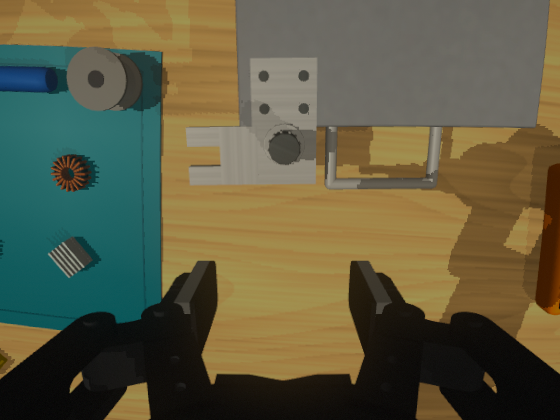

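```bash
python3 - <<'E'
from h import *
c2=cam("wrist",np.load("T2.npy"));c3=cam("wrist",np.load("T3.npy"))
for n,a,b in [("knob",(251,97),(285,147)),("ledgeFR",(283,135.5),(316.5,185)),("ledgeFL",(173,138),(190,185)),("handL",(297,137),(330,184)),("handR",(394,136),(437,184))]: print(n,*tri(c2,a,c3,b))
for n,uv,z in [("knob",(285,147),.146),("ledgeFR",(316.5,185),.105),("ledgeFL",(190,185),.105),("handL",(330,184),.08),("handR",(437,184),.08),("notch",(206,156.5),.105)]: print(n,onz(c3,uv,z))
go((.618,-.102,.117))
E
```

```text
knob [ 0.6188 -0.102   0.143 ] 0.0003946294533214544
ledgeFR [ 0.5879 -0.1293  0.1123] 0.0006813401534535246
ledgeFL [ 0.5808 -0.029   0.1106] 7.029350149440712e-05
handL [ 0.5859 -0.1427  0.0934] 0.0005661332349142372
handR [ 0.5918 -0.2371  0.0877] 0.0003791862477855312
knob [ 0.6192 -0.1021  0.146 ]
ledgeFR [ 0.5867 -0.1303  0.105 ]
ledgeFL [ 0.5796 -0.0277  0.105 ]
handL [ 0.5836 -0.1449  0.08  ]
handR [ 0.5907 -0.2407  0.08  ]
notch [ 0.6037 -0.0404  0.105 ]
dx 0.0877 dy 0.0014 dz 0.2712 yaw 0.0000
```

Request:
{"method": "send_rows", "body": {
  "increments": [
    {"dx": 0.089, "dy": 0.0015, "dz": 0.1, "yaw": 0, "claw": -0.3},
    {"dx": 0.089, "dy": 0.0015, "dz": 0.18, "yaw": 0, "claw": -0.3},
    {"dx": 0.089, "dy": 0.0015, "dz": 0.23, "yaw": 0, "claw": -0.3},
    {"dx": 0.089, "dy": 0.0015, "dz": 0.265, "yaw": 0, "claw": -0.3},
    {"dx": 0.089, "dy": 0.0015, "dz": 0.265, "yaw": 0, "claw": -0.3},
    {"dx": 0.089, "dy": 0.0015, "dz": 0.265, "yaw": 0, "claw": 1},
    {"dx": 0.089, "dy": 0.0015, "dz": 0.265, "yaw": 0, "claw": 1},
    {"dx": 0.089, "dy": 0.0015, "dz": 0.265, "yaw": 0, "claw": 1},
    {"dx": 0.089, "dy": 0.0015, "dz": 0.265, "yaw": 0, "claw": 1},
    {"dx": 0.089, "dy": 0.0015, "dz": 0.265, "yaw": 0, "claw": 1}
  ]
}}

```text
time: 3.62
tool_pos: [0.6196, -0.1016, 0.1211]
tool_rot: [0.001, 0.999, 0.035, 0.002]
contact_force: [-0.5, -0.4, 6.3]
gripper_width: 0.232
grasp_force: 58.9
```

Request:
{"method": "send_rows", "body": {
  "increments": [
    {"dx": 0, "dy": 0, "dz": -0.05, "yaw": 0, "claw": 1},
    {"dx": 0, "dy": 0, "dz": -0.11, "yaw": 0, "claw": 1},
    {"dx": 0, "dy": 0, "dz": -0.17, "yaw": 0, "claw": 1},
    {"dx": 0, "dy": 0, "dz": -0.17, "yaw": 0, "claw": 1},
    {"dx": -0.02, "dy": -0.06, "dz": -0.17, "yaw": 0, "claw": 1},
    {"dx": -0.02, "dy": -0.12, "dz": -0.17, "yaw": 0, "claw": 1},
    {"dx": -0.02, "dy": -0.12, "dz": -0.17, "yaw": 0, "claw": 1}
  ]
}}

```text
time: 4.5
tool_pos: [0.6029, -0.0402, 0.2014]
tool_rot: [-0.0, 0.999, 0.036, -0.002]
contact_force: [-0.4, 0.1, -1.3]
gripper_width: 0.235
grasp_force: 59.3
```

```bash
python3 - <<'E'
from h import *
s=st();T=pose(s);print(s["time"],s["gripper_width"],s["grasp_force"],T)
ex=np.array([.9977,.0685,0]);ey=np.array([-.0685,.9977,0]);bore=np.array([.6187,-.102,.105])
N=bore-.009*ex+.059*ey; print("notch",N)
c,im=grab("wrist","w4"); ct,it=grab("top","t4");cs,isc=grab("scene","s4")
a=im[110:330,170:400]; a=cv2.resize(a,(400,383))
u,v=proj(cs,(.605,-.043,.12)).astype(int); b=cv2.resize(isc[v-30:v+30,u-30:u+30],(383,383),interpolation=cv2.INTER_CUBIC)
cv2.imwrite("pics/c4.png",np.hstack([a,b]))
E
```

```text
4.5 0.23470610674334608 59.283687472343445 [[ 0.9974  0.0722 -0.0032  0.6029]
 [ 0.0722 -0.9974  0.0009 -0.0402]
 [-0.0032 -0.0011 -1.      0.2014]
 [ 0.      0.      0.      1.    ]]
notch [ 0.6057 -0.0438  0.105 ]
```

View pics/c4.png

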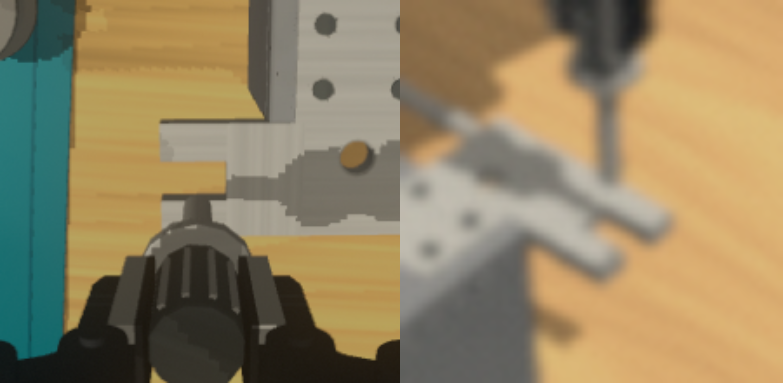

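```bash
python3 - <<'E'
from h import *
im=cv2.imread("pics/w4.png"); c=cam("wrist",pose())
cv2.imwrite("pics/c4b.png",cv2.resize(im[180:260,230:400],None,fx=4.5,fy=4.5,interpolation=cv2.INTER_CUBIC))
for n,uv,z in [("bore",(374.7,200.2),.105),("nA",(300,203),.105),("nB",(300,225),.105),("slotmouth mid",(262,214),.105),("tip far edge",(283.3,222),.125)]: print(n,onz(c,uv,z))
E
```

```text
bore [ 0.6184 -0.1042  0.105 ]
nA [ 0.6128 -0.0533  0.105 ]
nB [ 0.5971 -0.0546  0.105 ]
slotmouth mid [ 0.6032 -0.0279  0.105 ]
tip far edge [ 0.6047 -0.0425  0.125 ]
```

View pics/c4b.png

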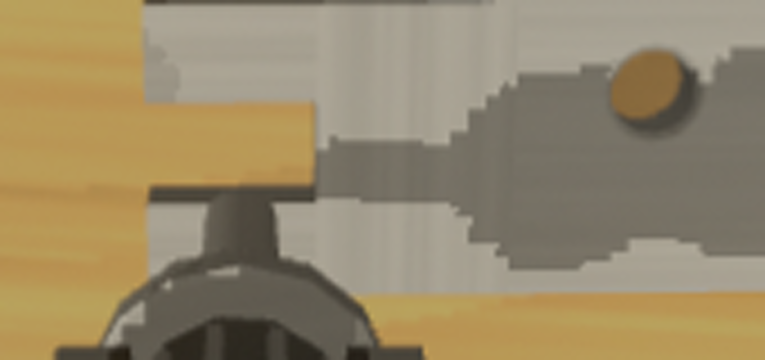

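```bash
python3 - <<'E'
from h import *
s=st();T=pose(s);print(s["time"],T, s["joint_vel"])
go((.6067,-.0436,.2014))
E
```

```text
4.65 [[ 0.9976  0.0696 -0.0018  0.6037]
 [ 0.0696 -0.9976 -0.0001 -0.0424]
 [-0.0018 -0.0001 -1.      0.2025]
 [ 0.      0.      0.      1.    ]] [-0.0098  0.0001 -0.01    0.0008  0.0039  0.0041]
dx 0.0058 dy 0.0029 dz 0.0021 yaw 0.0000
```

Request:
{"method": "send_rows", "body": {
  "increments": [
    {"dx": 0.004, "dy": 0.001, "dz": 0.01, "yaw": 0, "claw": 1},
    {"dx": 0.004, "dy": 0.001, "dz": 0.022, "yaw": 0, "claw": 1},
    {"dx": 0.004, "dy": 0.001, "dz": 0.022, "yaw": 0, "claw": 1},
    {"dx": 0.004, "dy": 0.001, "dz": 0.022, "yaw": 0, "claw": 1},
    {"dx": 0.004, "dy": 0.001, "dz": 0.022, "yaw": 0, "claw": 1}
  ]
}}

```text
time: 5.28
tool_pos: [0.6063, -0.0424, 0.1931]
tool_rot: [0.0, 0.999, 0.035, 0.0]
contact_force: [-0.7, 1.0, -1.0]
gripper_width: 0.237
grasp_force: 59.3
```

```bash
python3 - <<'E'
from h import *
s=st();T=pose(s);print(s["time"],T);c,im=grab("wrist","w5");print(pose()[:3,3]);np.save("T5.npy",T)
cv2.imwrite("pics/c5.png",cv2.resize(im[170:270,230:400],None,fx=4.5,fy=4.5,interpolation=cv2.INTER_CUBIC))
E
```

```text
5.275 [[ 0.9976  0.0697  0.0004  0.6063]
 [ 0.0697 -0.9976 -0.0001 -0.0424]
 [ 0.0004  0.0001 -1.      0.1931]
 [ 0.      0.      0.      1.    ]]
[ 0.6063 -0.0424  0.1931]
```

View pics/c5.png

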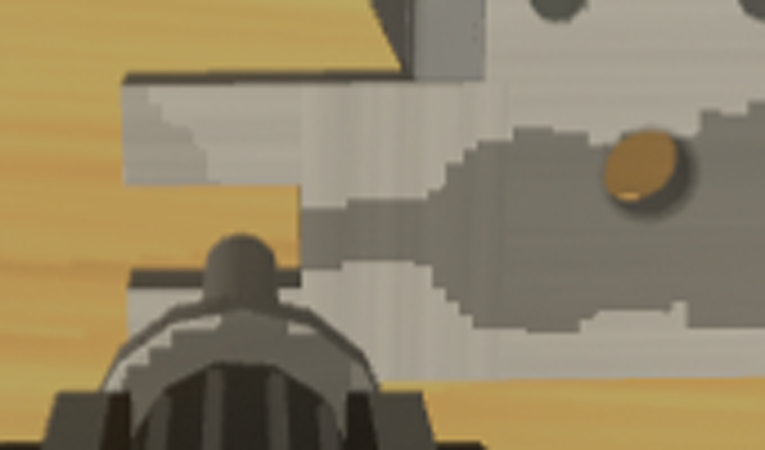

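```bash
python3 - <<'E'
from h import *
c=cam("wrist",np.load("T5.npy"))
for n,uv,z in [("bore",(230+648/4.5,170+173/4.5),.105),("nA",(296.7,211.1),.105),("nB",(296.7,233.8),.105),("tip far edge",(283.3,222.4),.119),("tip +2",(283.3,222.4),.121),("L side",(230+205/4.5,170+290/4.5),.13),("R",(230+275/4.5,170+290/4.5),.13)]: print(n,onz(c,uv,z))
E
```

```text
bore [ 0.6178 -0.102   0.105 ]
nA [ 0.6124 -0.051   0.105 ]
nB [ 0.5966 -0.0523  0.105 ]
tip far edge [ 0.6083 -0.0424  0.119 ]
tip +2 [ 0.6089 -0.0424  0.121 ]
L side [ 0.6038 -0.0381  0.13  ]
R [ 0.6044 -0.0474  0.13  ]
```

Request:
{"method": "send_rows", "body": {
  "increments": [
    {"dx": 0, "dy": 0.001, "dz": 0.04, "yaw": 0, "claw": 1},
    {"dx": 0, "dy": 0.001, "dz": 0.08, "yaw": 0, "claw": 1},
    {"dx": 0, "dy": 0.001, "dz": 0.12, "yaw": 0, "claw": 1},
    {"dx": 0, "dy": 0.001, "dz": 0.147, "yaw": 0, "claw": 1},
    {"dx": 0, "dy": 0.001, "dz": 0.147, "yaw": 0, "claw": 1},
    {"dx": 0, "dy": 0.001, "dz": 0.147, "yaw": 0, "claw": 1}
  ]
}}

```text
time: 6.08
tool_pos: [0.6063, -0.0428, 0.1211]
tool_rot: [0.0, 0.999, 0.035, -0.0]
contact_force: [-7.0, 1.0, 9.9]
gripper_width: 0.238
grasp_force: 60.5
```

Request:
{"method": "send_rows", "body": {
  "increments": [
    {"dx": 0, "dy": 0, "dz": 0, "yaw": 0, "claw": 0.2},
    {"dx": 0, "dy": 0, "dz": 0, "yaw": 0, "claw": 0.0},
    {"dx": 0, "dy": 0, "dz": 0, "yaw": 0, "claw": 0.0},
    {"dx": 0, "dy": 0, "dz": 0, "yaw": 0, "claw": 0.0},
    {"dx": 0, "dy": 0, "dz": -0.1, "yaw": 0, "claw": 0.0},
    {"dx": 0, "dy": 0, "dz": -0.15, "yaw": 0, "claw": 0.0},
    {"dx": -0.05, "dy": 0, "dz": -0.2, "yaw": 0, "claw": 0.0},
    {"dx": -0.1, "dy": 0, "dz": -0.2, "yaw": 0, "claw": 0.0},
    {"dx": -0.1, "dy": 0, "dz": -0.2, "yaw": 0, "claw": 0.0}
  ]
}}

```text
time: 7.2
tool_pos: [0.5557, -0.0464, 0.2196]
tool_rot: [0.0, 0.999, 0.035, 0.0]
contact_force: [-0.1, 0.4, 0.2]
gripper_width: 0.499
grasp_force: 0.0
```

```bash
python3 - <<'E'
from h import *
s=st();T=pose(s);print(s["time"],s["gripper_width"],T)
c,im=grab("wrist","w6");cs,isc=grab("scene","s6");np.save("T6.npy",T)
a=cv2.resize(im[100:240,180:430],(500,280))
u,v=proj(cs,(.605,-.043,.12)).astype(int); b=cv2.resize(isc[v-30:v+30,u-30:u+30],(280,280),interpolation=cv2.INTER_CUBIC)
cv2.imwrite("pics/c6.png",np.hstack([a,b]))
ex=np.array([.9977,.0685,0]);ey=np.array([-.0685,.9977,0])
O=np.array([.618,-.102,0])+.013*ex-.085*ey;print("O",O)
H=O-.05*ex;print("handle",H); go((*H[:2],.2),.0685+np.pi/2);go((*H[:2],.2),.0685-np.pi/2);go((*H[:2],.065),.0685)
print(s["joint_pos"])
E
```

```text
7.2 0.4992593046571137 [[ 0.9976  0.0693  0.0009  0.5557]
 [ 0.0693 -0.9976 -0.0001 -0.0464]
 [ 0.0008  0.0002 -1.      0.2196]
 [ 0.      0.      0.      1.    ]]
O [ 0.6368 -0.1859  0.    ]
handle [ 0.5869 -0.1893  0.    ]
dx 0.0407 dy 0.2895 dz 0.0380 yaw -1.0464
dx 0.0407 dy 0.2895 dz 0.0380 yaw 1.0480
dx 0.0407 dy 0.2896 dz 0.3080 yaw 0.0008
[-0.2167 -0.1009  1.7835  0.      1.4582  1.2847]
```

View pics/c6.png

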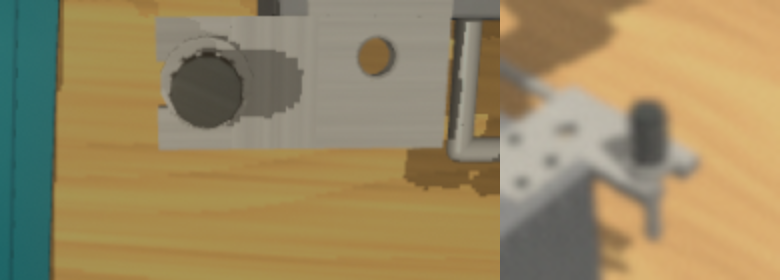

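Request:
{"method": "send_rows", "body": {
  "increments": [
    {"dx": 0.04, "dy": 0.1, "dz": 0.0, "yaw": -0.12, "claw": 0.0},
    {"dx": 0.04, "dy": 0.2, "dz": 0.0, "yaw": -0.24, "claw": 0.0},
    {"dx": 0.04, "dy": 0.292, "dz": 0.04, "yaw": -0.36, "claw": 0.0},
    {"dx": 0.04, "dy": 0.292, "dz": 0.04, "yaw": -0.48, "claw": 0.0},
    {"dx": 0.04, "dy": 0.292, "dz": 0.04, "yaw": -0.6, "claw": 0.0},
    {"dx": 0.04, "dy": 0.292, "dz": 0.04, "yaw": -0.72, "claw": 0.0},
    {"dx": 0.04, "dy": 0.292, "dz": 0.04, "yaw": -0.84, "claw": 0.0},
    {"dx": 0.04, "dy": 0.292, "dz": 0.04, "yaw": -0.96, "claw": 0.0},
    {"dx": 0.04, "dy": 0.292, "dz": 0.04, "yaw": -1.0, "claw": 0.0},
    {"dx": 0.04, "dy": 0.292, "dz": 0.04, "yaw": -1.0, "claw": 0.0},
    {"dx": 0.04, "dy": 0.292, "dz": 0.04, "yaw": -1.0, "claw": 0.0}
  ]
}}

```text
time: 8.68
tool_pos: [0.5868, -0.1906, 0.1988]
tool_rot: [-0.0, 0.708, 0.706, -0.0]
contact_force: [-0.2, -0.3, -0.3]
gripper_width: 0.5
grasp_force: 0.0
```

```bash
python3 - <<'E'
from h import *
T=pose();print(st()["time"],T)
go((.587,-.191,.062),.0685+np.pi/2)
c,im=grab("wrist","w7")
print(proj(c,(.587,-.191,.085)))
E
```

```text
8.675 [[ 0.0017  1.     -0.0005  0.5868]
 [ 1.     -0.0017  0.0003 -0.1906]
 [ 0.0003 -0.0005 -1.      0.1988]
 [ 0.      0.      0.      1.    ]]
dx -0.0009 dy 0.0006 dz 0.2736 yaw -0.0468
[281.9799 208.8629]
```

Request:
{"method": "send_rows", "body": {
  "increments": [
    {"dx": 0, "dy": 0, "dz": 0.08, "yaw": -0.047, "claw": 0.0},
    {"dx": 0, "dy": 0, "dz": 0.16, "yaw": -0.047, "claw": 0.0},
    {"dx": 0, "dy": 0, "dz": 0.22, "yaw": -0.047, "claw": 0.0},
    {"dx": 0, "dy": 0, "dz": 0.273, "yaw": -0.047, "claw": 0.0},
    {"dx": 0, "dy": 0, "dz": 0.273, "yaw": -0.047, "claw": 0.0},
    {"dx": 0, "dy": 0, "dz": 0.273, "yaw": -0.047, "claw": 0.0}
  ]
}}

```text
time: 9.48
tool_pos: [0.5873, -0.1909, 0.064]
tool_rot: [0.001, 0.682, 0.731, 0.0]
contact_force: [-0.1, -0.3, -0.4]
gripper_width: 0.502
grasp_force: 0.0
```

Request:
{"method": "send_rows", "body": {
  "increments": [
    {"dx": 0, "dy": 0, "dz": 0, "yaw": 0, "claw": 0.4},
    {"dx": 0, "dy": 0, "dz": 0, "yaw": 0, "claw": 1},
    {"dx": 0, "dy": 0, "dz": 0, "yaw": 0, "claw": 1},
    {"dx": 0, "dy": 0, "dz": 0, "yaw": 0, "claw": 1},
    {"dx": 0, "dy": 0, "dz": 0, "yaw": 0, "claw": 1}
  ]
}}

```text
time: 10.1
tool_pos: [0.5873, -0.191, 0.0644]
tool_rot: [0.001, 0.682, 0.731, 0.0]
contact_force: [-1.0, 0.1, 5.3]
gripper_width: 0.093
grasp_force: 58.8
```

Request:
{"method": "send_rows", "body": {
  "increments": [
    {"dx": 0, "dy": -0.03, "dz": 0, "yaw": 0, "claw": 1},
    {"dx": 0, "dy": -0.06, "dz": 0, "yaw": 0, "claw": 1},
    {"dx": 0, "dy": -0.1, "dz": 0, "yaw": 0, "claw": 1},
    {"dx": 0, "dy": -0.14, "dz": 0, "yaw": 0, "claw": 1},
    {"dx": 0, "dy": -0.18, "dz": 0, "yaw": 0, "claw": 1},
    {"dx": 0, "dy": -0.22, "dz": 0, "yaw": 0, "claw": 1},
    {"dx": 0, "dy": -0.25, "dz": 0, "yaw": 0, "claw": 1},
    {"dx": 0, "dy": -0.275, "dz": 0, "yaw": 0, "claw": 1},
    {"dx": 0, "dy": -0.275, "dz": 0, "yaw": 0, "claw": 1},
    {"dx": 0, "dy": -0.275, "dz": 0, "yaw": 0, "claw": 1}
  ]
}}

```text
time: 11.35
tool_pos: [0.4493, -0.202, 0.0644]
tool_rot: [0.002, 0.682, 0.731, -0.001]
contact_force: [-1.1, -4.5, 7.3]
gripper_width: 0.087
grasp_force: 60.7
```

Request:
{"method": "send_rows", "body": {
  "increments": [
    {"dx": 0, "dy": 0, "dz": 0, "yaw": 0, "claw": 0.2},
    {"dx": 0, "dy": 0, "dz": 0, "yaw": 0, "claw": 0.0},
    {"dx": 0, "dy": 0, "dz": 0, "yaw": 0, "claw": 0.0},
    {"dx": 0, "dy": 0, "dz": 0, "yaw": 0, "claw": 0.0},
    {"dx": 0, "dy": 0, "dz": -0.1, "yaw": 0, "claw": -0.3},
    {"dx": 0, "dy": 0, "dz": -0.2, "yaw": 0, "claw": -0.3},
    {"dx": 0, "dy": 0, "dz": -0.3, "yaw": 0, "claw": -0.3},
    {"dx": 0, "dy": 0, "dz": -0.38, "yaw": 0, "claw": -0.3}
  ]
}}

```text
time: 12.35
tool_pos: [0.4495, -0.2002, 0.2552]
tool_rot: [0.001, 0.682, 0.731, 0.0]
contact_force: [-0.1, -0.7, 0.1]
gripper_width: 0.647
grasp_force: 0.0
```

```bash
python3 - <<'E'
from h import *
print(st()["time"]);go((.44,.21,.33),.3)
E
```

```text
12.35
dx 0.8195 dy 0.0383 dz -0.1505 yaw 0.8937
```

Request:
{"method": "send_rows", "body": {
  "increments": [
    {"dx": 0.1, "dy": 0.0, "dz": -0.1, "yaw": 0.1, "claw": -0.3},
    {"dx": 0.2, "dy": 0.01, "dz": -0.15, "yaw": 0.2, "claw": -0.3},
    {"dx": 0.82, "dy": 0.038, "dz": -0.15, "yaw": 0.894, "claw": -0.3},
    {"dx": 0.82, "dy": 0.038, "dz": -0.15, "yaw": 0.894, "claw": -0.3},
    {"dx": 0.82, "dy": 0.038, "dz": -0.15, "yaw": 0.894, "claw": -0.3},
    {"dx": 0.82, "dy": 0.038, "dz": -0.15, "yaw": 0.894, "claw": -0.3},
    {"dx": 0.82, "dy": 0.038, "dz": -0.15, "yaw": 0.894, "claw": -0.3},
    {"dx": 0.82, "dy": 0.038, "dz": -0.15, "yaw": 0.894, "claw": -0.3},
    {"dx": 0.82, "dy": 0.038, "dz": -0.15, "yaw": 0.894, "claw": -0.3},
    {"dx": 0.82, "dy": 0.038, "dz": -0.15, "yaw": 0.894, "claw": -0.3},
    {"dx": 0.82, "dy": 0.038, "dz": -0.15, "yaw": 0.894, "claw": -0.3}
  ]
}}

```text
time: 13.72
tool_pos: [0.4398, 0.2099, 0.3277]
tool_rot: [0.0, 0.989, 0.149, -0.0]
contact_force: [-0.6, 1.1, -0.1]
gripper_width: 0.651
grasp_force: 0.0
```

```bash
cat >> h.py <<'E'
def items(im):
    """(kind, center px, area, minAreaRect) of silver and copper blobs lying on the teal mat"""
    h,s,v=hsv(im); teal=((h>80)&(h<100)&(s>90)).astype(np.uint8)
    ct,_=cv2.findContours(cv2.morphologyEx(teal,cv2.MORPH_CLOSE,np.ones((25,25))),cv2.RETR_EXTERNAL,cv2.CHAIN_APPROX_SIMPLE)
    mat=np.zeros_like(teal); cv2.drawContours(mat,[cv2.convexHull(max(ct,key=cv2.contourArea))],-1,1,-1)
    out=[]
    for kind,m in (("choke",(h<18)&(s>100)&(v>60)),("sink",(s<60)&(v>110))):
        m=cv2.morphologyEx((m&(mat>0)).astype(np.uint8),cv2.MORPH_CLOSE,np.ones((7,7)))
        for c in cv2.findContours(m,cv2.RETR_EXTERNAL,cv2.CHAIN_APPROX_SIMPLE)[0]:
            a=cv2.contourArea(c)
            if a>250: out.append((kind,cv2.minAreaRect(cv2.convexHull(c)),a))
    return out
E
python3 - <<'E'
from h import *
s=st();T=pose(s);print(s["time"],T);c,im=grab("wrist","w8");np.save("T8.npy",T);print(pose()[:3,3])
for k,r,a in items(im): print(k,np.round(r[0],1),np.round(r[1],1),round(r[2]),a,onz(c,r[0],.019))
E
```

```text
13.725 [[ 0.9554  0.2953 -0.0002  0.4398]
 [ 0.2953 -0.9554 -0.0001  0.2099]
 [-0.0003  0.     -1.      0.3277]
 [ 0.      0.      0.      1.    ]]
[0.4399 0.2097 0.3278]
choke [378.8  89.5] [32.4 33.3] 34 790.0 [0.5647 0.1283 0.019 ]
choke [187.3  81.2] [33.2 31.1] 45 760.5 [0.5063 0.3492 0.019 ]
choke [284.4  48.5] [32.  34.9] 11 810.0 [0.5748 0.2495 0.019 ]
sink [345.2 165.3] [31.  21.8] 72 609.5 [0.4667 0.1363 0.019 ]
sink [251.2 134.7] [30. 22.] 37 607.0 [0.4679 0.2588 0.019 ]
sink [219.9  14.9] [38.  25.1] 51 746.0 [0.5885 0.3313 0.019 ]
```

View pics/w8.png

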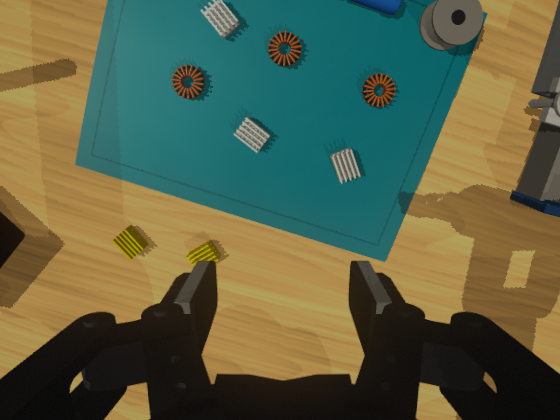

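```bash
cat >> h.py <<'E'
def world(c,items_):
    out=[]
    for k,r,a in items_:
        z=.023 if k=="sink" else .019
        q=np.array([onz(c,p,z) for p in cv2.boxPoints(r)]); e=[q[1]-q[0],q[2]-q[1]]; l=[np.linalg.norm(x) for x in e]
        L=e[int(np.argmax(l))]; out.append((k,onz(c,r[0],z),np.arctan2(L[1],L[0])%np.pi,max(l),min(l),np.array(r[0])))
    return out
def show(o):
    for k,p,a,L,l,uv in o: print(k,p.round(4),"ang %.3f L %.3f l %.3f"%(a,L,l),uv.round(1))
E
python3 - <<'E'
from h import *
T=np.load("T8.npy");c=cam("wrist",T);o=world(c,items(cv2.imread("pics/w8.png")));show(o)
for k,p,a,*_ in o:
    if k=="sink": print(a);go((*p[:2],.12),a);go((*p[:2],.12),a-np.pi)
E
```

```text
choke [0.5647 0.1283 0.019 ] ang 1.337 L 0.039 l 0.038 [378.8  89.5]
choke [0.5063 0.3492 0.019 ] ang 1.080 L 0.038 l 0.037 [187.3  81.2]
choke [0.5748 0.2495 0.019 ] ang 0.086 L 0.039 l 0.037 [284.4  48.5]
sink [0.467  0.1371 0.023 ] ang 0.668 L 0.039 l 0.027 [345.2 165.3]
sink [0.4683 0.2585 0.023 ] ang 1.229 L 0.036 l 0.027 [251.2 134.7]
sink [0.5878 0.3304 0.023 ] ang 0.990 L 0.042 l 0.028 [219.9  14.9]
0.6679721620579748
dx 0.0091 dy 0.1547 dz 0.4155 yaw -0.2459
dx 0.0091 dy 0.1547 dz 0.4155 yaw 1.8485
1.229196004010634
dx 0.0831 dy -0.0765 dz 0.4155 yaw -0.6201
dx 0.0831 dy -0.0765 dz 0.4155 yaw 1.4743
0.9896891026475618
dx 0.3539 dy -0.1435 dz 0.4155 yaw -0.4604
dx 0.3539 dy -0.1435 dz 0.4155 yaw 1.6340
```

Request:
{"method": "send_rows", "body": {
  "increments": [
    {"dx": 0.009, "dy": 0.08, "dz": 0.1, "yaw": -0.12, "claw": -0.3},
    {"dx": 0.009, "dy": 0.155, "dz": 0.2, "yaw": -0.246, "claw": -0.3},
    {"dx": 0.009, "dy": 0.155, "dz": 0.3, "yaw": -0.246, "claw": -0.3},
    {"dx": 0.009, "dy": 0.155, "dz": 0.415, "yaw": -0.246, "claw": -0.3},
    {"dx": 0.009, "dy": 0.155, "dz": 0.415, "yaw": -0.246, "claw": -0.3},
    {"dx": 0.009, "dy": 0.155, "dz": 0.415, "yaw": -0.246, "claw": -0.3}
  ]
}}

```text
time: 14.52
tool_pos: [0.4683, 0.1374, 0.1226]
tool_rot: [0.0, 0.945, 0.328, 0.001]
contact_force: [0.3, -0.5, 1.1]
gripper_width: 0.65
grasp_force: 0.0
```

```bash
cat >> h.py <<'E'
def hover(kind,zg=.006,prev=None,fn=None):
    """re-measure the item nearest to the TCP; heights against an earlier view (c,uv)"""
    s=st();T=pose(s);c,im=grab("wrist",fn)
    o=[x for x in world(c,items(im)) if x[0]==kind and 140<x[5][1]<280]
    o.sort(key=lambda x:np.hypot(*(x[1]-T[:3,3])[:2])); print(s["time"],T[:3,3],"w",s["gripper_width"])
    show(o[:1]); k,p,a,L,l,uv=o[0]
    if prev is not None: print("tri",*tri(prev[0],prev[1],c,uv))
    a0=np.arctan2(T[1,0],T[0,0]); a=a0+(a-a0+np.pi/2)%np.pi-np.pi/2
    go((*p[:2],zg),a if kind=="sink" else a0,T)
E
python3 - <<'E'
from h import *
hover("sink",prev=(cam("wrist",np.load("T8.npy")),(345.2,165.3)),fn="w9")
E
```

```text
14.525 [0.4683 0.1374 0.1226] w 0.6504745588877955
sink [0.4675 0.1373 0.023 ] ang 0.654 L 0.040 l 0.025 [281.5 215.5]
tri [0.4668 0.1365 0.02  ] 0.0005305327965155127
dx -0.0020 dy -0.0012 dz 0.2332 yaw 0.0093
```

Request:
{"method": "send_rows", "body": {
  "increments": [
    {"dx": -0.002, "dy": -0.001, "dz": 0.08, "yaw": 0.009, "claw": -0.3},
    {"dx": -0.002, "dy": -0.001, "dz": 0.16, "yaw": 0.009, "claw": -0.3},
    {"dx": -0.002, "dy": -0.001, "dz": 0.21, "yaw": 0.009, "claw": -0.3},
    {"dx": -0.002, "dy": -0.001, "dz": 0.234, "yaw": 0.009, "claw": -0.3},
    {"dx": -0.002, "dy": -0.001, "dz": 0.234, "yaw": 0.009, "claw": 0.2},
    {"dx": -0.002, "dy": -0.001, "dz": 0.234, "yaw": 0.009, "claw": 1},
    {"dx": -0.002, "dy": -0.001, "dz": 0.234, "yaw": 0.009, "claw": 1},
    {"dx": -0.002, "dy": -0.001, "dz": 0.234, "yaw": 0.009, "claw": 1},
    {"dx": -0.002, "dy": -0.001, "dz": 0.234, "yaw": 0.009, "claw": 1},
    {"dx": -0.002, "dy": -0.001, "dz": 0.15, "yaw": 0.009, "claw": 1},
    {"dx": -0.002, "dy": -0.001, "dz": 0.03, "yaw": 0.009, "claw": 1},
    {"dx": -0.002, "dy": -0.001, "dz": -0.09, "yaw": 0.009, "claw": 1},
    {"dx": -0.002, "dy": -0.001, "dz": -0.16, "yaw": 0.009, "claw": 1},
    {"dx": -0.002, "dy": -0.001, "dz": -0.16, "yaw": 0.009, "claw": 1}
  ]
}}

```text
time: 16.32
tool_pos: [0.468, 0.1375, 0.2049]
tool_rot: [0.001, 0.947, 0.322, 0.004]
contact_force: [0.2, 0.7, -0.4]
gripper_width: 0.288
grasp_force: 60.5
```

```bash
cat >> h.py <<'E'
EX=np.array([.9977,.0685]);EY=np.array([-.0685,.9977]);OC=np.array([.6368,-.1859])
def binpt(side,xb,y=50.5,d=138): return OC+(xb-d)/1000*EX+(y if side=="L" else -y)/1000*EY
E
python3 - <<'E'
from h import *
s=st();print(s["gripper_width"],s["grasp_force"],pose(s)[:3,3])
p=binpt("R",108);print(p);go((*p,.20),.0685)
p=binpt("R",70);print(p);go((*p,.20),.0685)
E
```

```text
0.28760867965825826 60.479207038879395 [0.468  0.1375 0.2049]
[ 0.6103 -0.2383]
dx -0.2322 dy 0.7695 dz 0.0113 yaw 0.3909
[ 0.5724 -0.2409]
dx -0.2955 dy 0.7275 dz 0.0106 yaw 0.3909
```

Request:
{"method": "send_rows", "body": {
  "increments": [
    {"dx": -0.04, "dy": 0.12, "dz": 0.01, "yaw": 0.06, "claw": 1},
    {"dx": -0.08, "dy": 0.24, "dz": 0.01, "yaw": 0.12, "claw": 1},
    {"dx": -0.12, "dy": 0.36, "dz": 0.01, "yaw": 0.18, "claw": 1},
    {"dx": -0.16, "dy": 0.48, "dz": 0.01, "yaw": 0.25, "claw": 1},
    {"dx": -0.2, "dy": 0.6, "dz": 0.01, "yaw": 0.32, "claw": 1},
    {"dx": -0.234, "dy": 0.7, "dz": 0.01, "yaw": 0.391, "claw": 1},
    {"dx": -0.234, "dy": 0.769, "dz": 0.01, "yaw": 0.391, "claw": 1},
    {"dx": -0.234, "dy": 0.769, "dz": 0.01, "yaw": 0.391, "claw": 1},
    {"dx": -0.234, "dy": 0.769, "dz": 0.01, "yaw": 0.391, "claw": 1},
    {"dx": -0.234, "dy": 0.769, "dz": 0.01, "yaw": 0.391, "claw": 1}
  ]
}}

```text
time: 17.58
tool_pos: [0.6066, -0.2377, 0.1947]
tool_rot: [-0.0, 0.999, 0.035, -0.0]
contact_force: [0.1, 0.4, -0.4]
gripper_width: 0.292
grasp_force: 60.5
```

```bash
python3 - <<'E'
from h import *
s=st();print(s["time"],s["gripper_width"],s["grasp_force"],pose(s)[:3,3])
c,im=grab("wrist","w10")
for x,y in ((0,-110),(0,110),(12,-2)): print(proj(c,(*(OC+np.array([(x-138)/1e3,y/1e3])@np.array([EX,EY])),.087 if x==0 else .068)))
p=binpt("R",105);go((*p,.05),.0685)
E
```

```text
17.575 0.29170281023225403 60.46781659126282 [ 0.6066 -0.2377  0.1947]
[357.9925 336.1663]
[ 88.6019 333.0749]
[226.3176 310.6128]
dx 0.0011 dy 0.0017 dz 0.2902 yaw 0.0007
```

View pics/w10.png

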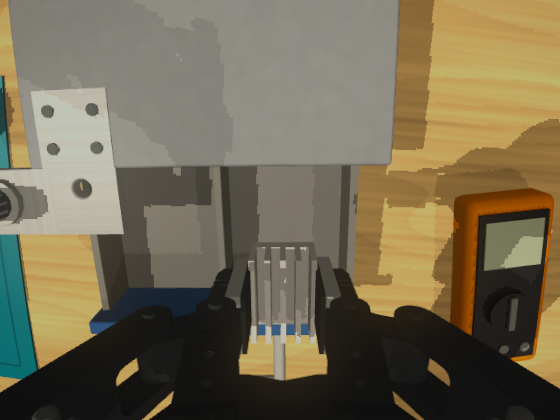

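Request:
{"method": "send_rows", "body": {
  "increments": [
    {"dx": 0.001, "dy": 0.001, "dz": 0.1, "yaw": 0, "claw": 1},
    {"dx": 0.001, "dy": 0.001, "dz": 0.19, "yaw": 0, "claw": 1},
    {"dx": 0.001, "dy": 0.001, "dz": 0.26, "yaw": 0, "claw": 1},
    {"dx": 0.001, "dy": 0.001, "dz": 0.292, "yaw": 0, "claw": 1},
    {"dx": 0.001, "dy": 0.001, "dz": 0.292, "yaw": 0, "claw": 1},
    {"dx": 0.001, "dy": 0.001, "dz": 0.292, "yaw": 0, "claw": 0.2},
    {"dx": 0.001, "dy": 0.001, "dz": 0.292, "yaw": 0, "claw": 0.1},
    {"dx": 0.001, "dy": 0.001, "dz": 0.292, "yaw": 0, "claw": 0.1},
    {"dx": 0.001, "dy": 0.001, "dz": 0.2, "yaw": 0, "claw": 0.1},
    {"dx": 0.001, "dy": 0.001, "dz": 0.08, "yaw": 0, "claw": 0.0},
    {"dx": 0.001, "dy": 0.001, "dz": -0.02, "yaw": 0, "claw": -0.3},
    {"dx": 0.001, "dy": 0.001, "dz": -0.02, "yaw": 0, "claw": -0.3}
  ]
}}

```text
time: 19.12
tool_pos: [0.6108, -0.2411, 0.2131]
tool_rot: [0.003, 0.999, 0.034, 0.005]
contact_force: [0.1, 0.0, 0.4]
gripper_width: 0.647
grasp_force: 0.0
```

```bash
python3 - <<'E'
from h import *
s=st();print(s["time"],s["gripper_width"],s["contact_force"],pose(s)[:3,3])
ct,im=grab("top","t10"); o=world(ct,items(im)); show(o)
go((.4683,.2585,.12),1.229)
go((.4683,.2585,.20),1.229)
E
```

```text
19.125 0.6467776765274771 [0.1253 0.0096 0.4085] [ 0.6108 -0.2411  0.2131]
dx -0.2141 dy -1.0150 dz 0.1737 yaw -0.7738
dx -0.2132 dy -1.0145 dz 0.0138 yaw -0.7738
```

Request:
{"method": "send_rows", "body": {
  "increments": [
    {"dx": -0.03, "dy": -0.12, "dz": 0.0, "yaw": -0.1, "claw": -0.3},
    {"dx": -0.06, "dy": -0.24, "dz": 0.0, "yaw": -0.2, "claw": -0.3},
    {"dx": -0.09, "dy": -0.36, "dz": 0.0, "yaw": -0.3, "claw": -0.3},
    {"dx": -0.12, "dy": -0.48, "dz": 0.0, "yaw": -0.4, "claw": -0.3},
    {"dx": -0.15, "dy": -0.6, "dz": 0.0, "yaw": -0.5, "claw": -0.3},
    {"dx": -0.18, "dy": -0.72, "dz": 0.0, "yaw": -0.6, "claw": -0.3},
    {"dx": -0.2, "dy": -0.84, "dz": 0.0, "yaw": -0.7, "claw": -0.3},
    {"dx": -0.214, "dy": -0.92, "dz": 0.05, "yaw": -0.774, "claw": -0.3},
    {"dx": -0.214, "dy": -1.0, "dz": 0.1, "yaw": -0.774, "claw": -0.3},
    {"dx": -0.214, "dy": -1.0, "dz": 0.17, "yaw": -0.774, "claw": -0.3},
    {"dx": -0.214, "dy": -1.0, "dz": 0.17, "yaw": -0.774, "claw": -0.3},
    {"dx": -0.214, "dy": -1.0, "dz": 0.17, "yaw": -0.774, "claw": -0.3}
  ]
}}

```text
time: 20.68
tool_pos: [0.4669, 0.2517, 0.1204]
tool_rot: [-0.0, 0.817, 0.576, -0.0]
contact_force: [-0.6, -0.7, 1.1]
gripper_width: 0.652
grasp_force: 0.0
```

```bash
python3 - <<'E'
from h import *
hover("sink",prev=(cam("wrist",np.load("T8.npy")),(251.2,134.7)),fn="w11")
E
```

```text
20.675 [0.4669 0.2517 0.1204] w 0.6521346745162739
sink [0.469  0.2602 0.023 ] ang 1.182 L 0.040 l 0.026 [280.5 202.6]
tri [0.4679 0.2583 0.0148] 0.0007355027289579505
dx 0.0173 dy -0.0017 dz 0.2289 yaw 0.0309
```

Request:
{"method": "send_rows", "body": {
  "increments": [
    {"dx": 0.016, "dy": -0.002, "dz": 0.08, "yaw": 0.025, "claw": -0.3},
    {"dx": 0.016, "dy": -0.002, "dz": 0.16, "yaw": 0.025, "claw": -0.3},
    {"dx": 0.016, "dy": -0.002, "dz": 0.21, "yaw": 0.025, "claw": -0.3},
    {"dx": 0.016, "dy": -0.002, "dz": 0.23, "yaw": 0.025, "claw": -0.3},
    {"dx": 0.016, "dy": -0.002, "dz": 0.23, "yaw": 0.025, "claw": 0.2},
    {"dx": 0.016, "dy": -0.002, "dz": 0.23, "yaw": 0.025, "claw": 1},
    {"dx": 0.016, "dy": -0.002, "dz": 0.23, "yaw": 0.025, "claw": 1},
    {"dx": 0.016, "dy": -0.002, "dz": 0.23, "yaw": 0.025, "claw": 1},
    {"dx": 0.016, "dy": -0.002, "dz": 0.23, "yaw": 0.025, "claw": 1},
    {"dx": 0.016, "dy": -0.002, "dz": 0.15, "yaw": 0.025, "claw": 1},
    {"dx": 0.016, "dy": -0.002, "dz": 0.03, "yaw": 0.025, "claw": 1},
    {"dx": 0.016, "dy": -0.002, "dz": -0.09, "yaw": 0.025, "claw": 1},
    {"dx": 0.016, "dy": -0.002, "dz": -0.16, "yaw": 0.025, "claw": 1},
    {"dx": 0.016, "dy": -0.002, "dz": -0.16, "yaw": 0.025, "claw": 1}
  ]
}}

```text
time: 22.48
tool_pos: [0.4706, 0.2608, 0.2047]
tool_rot: [0.001, 0.828, 0.561, 0.004]
contact_force: [-0.0, 0.5, -0.6]
gripper_width: 0.288
grasp_force: 61.0
```

```bash
python3 - <<'E'
from h import *
s=st();print(s["gripper_width"],s["grasp_force"],pose(s)[:3,3])
p=binpt("R",68);print(p);go((*p,.19),.0685)
E
```

```text
0.28785533043388434 61.02215051651001 [0.4706 0.2608 0.2047]
[ 0.5704 -0.2411]
dx -0.8588 dy 0.5566 dz 0.0280 yaw 0.7489
```

Request:
{"method": "send_rows", "body": {
  "increments": [
    {"dx": -0.1, "dy": 0.065, "dz": 0.0, "yaw": 0.09, "claw": 1},
    {"dx": -0.2, "dy": 0.13, "dz": 0.0, "yaw": 0.18, "claw": 1},
    {"dx": -0.3, "dy": 0.195, "dz": 0.0, "yaw": 0.27, "claw": 1},
    {"dx": -0.4, "dy": 0.26, "dz": 0.0, "yaw": 0.36, "claw": 1},
    {"dx": -0.5, "dy": 0.325, "dz": 0.0, "yaw": 0.45, "claw": 1},
    {"dx": -0.6, "dy": 0.39, "dz": 0.0, "yaw": 0.54, "claw": 1},
    {"dx": -0.7, "dy": 0.455, "dz": 0.0, "yaw": 0.63, "claw": 1},
    {"dx": -0.79, "dy": 0.51, "dz": 0.02, "yaw": 0.72, "claw": 1},
    {"dx": -0.859, "dy": 0.557, "dz": 0.028, "yaw": 0.749, "claw": 1},
    {"dx": -0.859, "dy": 0.557, "dz": 0.028, "yaw": 0.749, "claw": 1},
    {"dx": -0.859, "dy": 0.557, "dz": 0.028, "yaw": 0.749, "claw": 1},
    {"dx": -0.859, "dy": 0.557, "dz": 0.028, "yaw": 0.749, "claw": 1}
  ]
}}

```text
time: 23.98
tool_pos: [0.5682, -0.2408, 0.1858]
tool_rot: [-0.0, 0.999, 0.035, -0.0]
contact_force: [0.5, 0.0, -0.1]
gripper_width: 0.289
grasp_force: 61.0
```

```bash
python3 - <<'E'
from h import *
s=st();print(s["gripper_width"],s["grasp_force"],pose(s)[:3,3])
p=binpt("R",68);go((*p,.042),.0685)
E
```

```text
0.2887141174537411 61.008431911468506 [ 0.5682 -0.2408  0.1858]
dx 0.0047 dy 0.0010 dz 0.2875 yaw 0.0008
```

Request:
{"method": "send_rows", "body": {
  "increments": [
    {"dx": 0, "dy": 0.001, "dz": 0.1, "yaw": 0, "claw": 1},
    {"dx": 0, "dy": 0.001, "dz": 0.19, "yaw": 0, "claw": 1},
    {"dx": 0, "dy": 0.001, "dz": 0.26, "yaw": 0, "claw": 1},
    {"dx": 0, "dy": 0.001, "dz": 0.288, "yaw": 0, "claw": 1},
    {"dx": 0, "dy": 0.001, "dz": 0.288, "yaw": 0, "claw": 1},
    {"dx": 0, "dy": 0.001, "dz": 0.288, "yaw": 0, "claw": 0.2},
    {"dx": 0, "dy": 0.001, "dz": 0.288, "yaw": 0, "claw": 0.1},
    {"dx": 0, "dy": 0.001, "dz": 0.288, "yaw": 0, "claw": 0.1},
    {"dx": 0, "dy": 0.001, "dz": 0.2, "yaw": 0, "claw": 0.1},
    {"dx": 0, "dy": 0.001, "dz": 0.08, "yaw": 0, "claw": 0.0},
    {"dx": 0, "dy": 0.001, "dz": -0.02, "yaw": 0, "claw": -0.3},
    {"dx": 0, "dy": 0.001, "dz": -0.04, "yaw": 0, "claw": -0.3}
  ]
}}

```text
time: 25.48
tool_pos: [0.5708, -0.244, 0.2127]
tool_rot: [0.003, 0.999, 0.034, 0.004]
contact_force: [-0.1, 0.5, 0.0]
gripper_width: 0.655
grasp_force: 0.0
```

```bash
python3 - <<'E'
from h import *
s=st();print(s["gripper_width"],s["contact_force"],pose(s)[:3,3])
go((.5872,.3295,.13),.985)
E
```

```text
0.6550657011733776 [-0.0773  0.5343  0.0365] [ 0.5708 -0.244   0.2127]
dx 0.1097 dy -1.1429 dz 0.1599 yaw -0.6111
```

Request:
{"method": "send_rows", "body": {
  "increments": [
    {"dx": 0.01, "dy": -0.12, "dz": 0.0, "yaw": -0.08, "claw": -0.3},
    {"dx": 0.02, "dy": -0.24, "dz": 0.0, "yaw": -0.16, "claw": -0.3},
    {"dx": 0.03, "dy": -0.36, "dz": 0.0, "yaw": -0.24, "claw": -0.3},
    {"dx": 0.04, "dy": -0.48, "dz": 0.0, "yaw": -0.32, "claw": -0.3},
    {"dx": 0.05, "dy": -0.6, "dz": 0.0, "yaw": -0.4, "claw": -0.3},
    {"dx": 0.06, "dy": -0.72, "dz": 0.0, "yaw": -0.48, "claw": -0.3},
    {"dx": 0.08, "dy": -0.84, "dz": 0.0, "yaw": -0.56, "claw": -0.3},
    {"dx": 0.1, "dy": -0.96, "dz": 0.0, "yaw": -0.611, "claw": -0.3},
    {"dx": 0.11, "dy": -1.0, "dz": 0.0, "yaw": -0.611, "claw": -0.3}
  ]
}}

```text
time: 26.6
tool_pos: [0.5883, 0.2628, 0.2051]
tool_rot: [-0.0, 0.88, 0.474, -0.001]
contact_force: [0.4, -0.8, -0.7]
gripper_width: 0.648
grasp_force: 0.0
```

```bash
python3 - <<'E'
from h import *
print(pose()[:3,3]);go((.5872,.3295,.12),.985)
E
```

```text
[0.5883 0.2628 0.2051]
dx 0.1104 dy -0.0750 dz 0.1701 yaw 0.0021
```

Request:
{"method": "send_rows", "body": {
  "increments": [
    {"dx": 0.11, "dy": -0.075, "dz": 0.08, "yaw": 0, "claw": -0.3},
    {"dx": 0.11, "dy": -0.075, "dz": 0.17, "yaw": 0, "claw": -0.3},
    {"dx": 0.11, "dy": -0.075, "dz": 0.17, "yaw": 0, "claw": -0.3},
    {"dx": 0.11, "dy": -0.075, "dz": 0.17, "yaw": 0, "claw": -0.3}
  ]
}}

```text
time: 27.1
tool_pos: [0.5892, 0.3256, 0.1224]
tool_rot: [0.0, 0.882, 0.472, 0.0]
contact_force: [0.9, 0.0, 1.0]
gripper_width: 0.652
grasp_force: 0.0
```

```bash
python3 - <<'E'
from h import *
hover("sink",prev=(cam("wrist",np.load("T8.npy")),(219.9,14.9)),fn="w12")
E
```

```text
27.1 [0.5892 0.3256 0.1224] w 0.6518548945851169
sink [0.5883 0.3328 0.023 ] ang 0.992 L 0.039 l 0.026 [275.  206.5]
tri [0.5881 0.3313 0.0181] 0.0015296411104417191
dx 0.0110 dy -0.0097 dz 0.2327 yaw -0.0060
```

```bash
python3 - <<'E'
from h import *
hover("sink",fn="w12")
E
```

```text
27.15 [0.59   0.3259 0.1238] w 0.6462957328045347
sink [0.5883 0.333  0.023 ] ang 0.991 L 0.040 l 0.026 [274. 207.]
dx 0.0094 dy -0.0112 dz 0.2357 yaw -0.0055
```

Settled; descend and grasp.

Request:
{"method": "send_rows", "body": {
  "increments": [
    {"dx": 0.008, "dy": -0.01, "dz": 0.08, "yaw": -0.005, "claw": -0.3},
    {"dx": 0.008, "dy": -0.01, "dz": 0.16, "yaw": -0.005, "claw": -0.3},
    {"dx": 0.008, "dy": -0.01, "dz": 0.21, "yaw": -0.005, "claw": -0.3},
    {"dx": 0.008, "dy": -0.01, "dz": 0.232, "yaw": -0.005, "claw": -0.3},
    {"dx": 0.008, "dy": -0.01, "dz": 0.232, "yaw": -0.005, "claw": 0.2},
    {"dx": 0.008, "dy": -0.01, "dz": 0.232, "yaw": -0.005, "claw": 1},
    {"dx": 0.008, "dy": -0.01, "dz": 0.232, "yaw": -0.005, "claw": 1},
    {"dx": 0.008, "dy": -0.01, "dz": 0.232, "yaw": -0.005, "claw": 1},
    {"dx": 0.008, "dy": -0.01, "dz": 0.232, "yaw": -0.005, "claw": 1},
    {"dx": 0.008, "dy": -0.01, "dz": 0.15, "yaw": -0.005, "claw": 1},
    {"dx": 0.008, "dy": -0.01, "dz": 0.03, "yaw": -0.005, "claw": 1},
    {"dx": 0.008, "dy": -0.01, "dz": -0.09, "yaw": -0.005, "claw": 1},
    {"dx": 0.008, "dy": -0.01, "dz": -0.16, "yaw": -0.005, "claw": 1},
    {"dx": 0.008, "dy": -0.01, "dz": -0.16, "yaw": -0.005, "claw": 1}
  ]
}}

```text
time: 28.95
tool_pos: [0.5884, 0.3337, 0.2066]
tool_rot: [0.0, 0.879, 0.476, 0.004]
contact_force: [-0.1, 0.2, -0.7]
gripper_width: 0.288
grasp_force: 61.6
```

```bash
python3 - <<'E'
from h import *
s=st();print(s["gripper_width"],s["grasp_force"],pose(s)[:3,3])
p=binpt("R",34);print(p);go((*p,.20),.0685)
E
```

```text
0.28777116879724823 61.58669829368591 [0.5884 0.3337 0.2066]
[ 0.5365 -0.2434]
dx -1.0233 dy 0.5439 dz 0.0083 yaw 0.6160
```

Request:
{"method": "send_rows", "body": {
  "increments": [
    {"dx": -0.11, "dy": 0.058, "dz": 0.0, "yaw": 0.07, "claw": 1},
    {"dx": -0.22, "dy": 0.117, "dz": 0.0, "yaw": 0.14, "claw": 1},
    {"dx": -0.33, "dy": 0.175, "dz": 0.0, "yaw": 0.21, "claw": 1},
    {"dx": -0.44, "dy": 0.234, "dz": 0.0, "yaw": 0.28, "claw": 1},
    {"dx": -0.55, "dy": 0.292, "dz": 0.0, "yaw": 0.35, "claw": 1},
    {"dx": -0.66, "dy": 0.35, "dz": 0.0, "yaw": 0.42, "claw": 1},
    {"dx": -0.77, "dy": 0.41, "dz": 0.0, "yaw": 0.49, "claw": 1},
    {"dx": -0.88, "dy": 0.468, "dz": 0.0, "yaw": 0.56, "claw": 1},
    {"dx": -0.96, "dy": 0.51, "dz": 0.0, "yaw": 0.616, "claw": 1},
    {"dx": -1.0, "dy": 0.544, "dz": 0.01, "yaw": 0.616, "claw": 1},
    {"dx": -1.0, "dy": 0.544, "dz": 0.01, "yaw": 0.616, "claw": 1},
    {"dx": -1.0, "dy": 0.544, "dz": 0.01, "yaw": 0.616, "claw": 1}
  ]
}}

```text
time: 30.45
tool_pos: [0.5407, -0.2334, 0.1952]
tool_rot: [-0.001, 0.999, 0.035, -0.001]
contact_force: [-0.3, 0.5, -0.6]
gripper_width: 0.286
grasp_force: 61.6
```

```bash
python3 - <<'E'
from h import *
s=st();print(s["gripper_width"],s["grasp_force"],pose(s)[:3,3])
p=binpt("R",33);go((*p,.042),.0685)
E
```

```text
0.28580500074324544 61.5740168094635 [ 0.5407 -0.2334  0.1952]
dx -0.0114 dy 0.0199 dz 0.3064 yaw 0.0010
```

Request:
{"method": "send_rows", "body": {
  "increments": [
    {"dx": -0.011, "dy": 0.019, "dz": 0.1, "yaw": 0, "claw": 1},
    {"dx": -0.011, "dy": 0.019, "dz": 0.19, "yaw": 0, "claw": 1},
    {"dx": -0.011, "dy": 0.019, "dz": 0.27, "yaw": 0, "claw": 1},
    {"dx": -0.011, "dy": 0.019, "dz": 0.304, "yaw": 0, "claw": 1},
    {"dx": -0.011, "dy": 0.019, "dz": 0.304, "yaw": 0, "claw": 1},
    {"dx": -0.011, "dy": 0.019, "dz": 0.304, "yaw": 0, "claw": 0.2},
    {"dx": -0.011, "dy": 0.019, "dz": 0.304, "yaw": 0, "claw": 0.1},
    {"dx": -0.011, "dy": 0.019, "dz": 0.304, "yaw": 0, "claw": 0.1},
    {"dx": -0.011, "dy": 0.019, "dz": 0.2, "yaw": 0, "claw": 0.1},
    {"dx": -0.011, "dy": 0.019, "dz": 0.08, "yaw": 0, "claw": 0.0},
    {"dx": -0.011, "dy": 0.019, "dz": -0.02, "yaw": 0, "claw": -0.3},
    {"dx": -0.011, "dy": 0.019, "dz": -0.04, "yaw": 0, "claw": -0.3}
  ]
}}

```text
time: 31.95
tool_pos: [0.5377, -0.2458, 0.2214]
tool_rot: [0.002, 0.999, 0.034, 0.003]
contact_force: [0.4, -0.1, -0.8]
gripper_width: 0.654
grasp_force: 0.0
```

```bash
python3 - <<'E'
from h import *
s=st();T=pose(s);print(s["time"],s["gripper_width"],s["contact_force"],T[:3,3])
c,im=grab("wrist","w13"); show(world(c,items(im)))
ct,it=grab("top","t13")
h,sa,v=hsv(it)
for n,m in (("cu",(h<14)&(sa>110)),("ag",(sa<60)&(v>90))):
  for b,a in blobs(m,25,300):
    p=onz(ct,b,.019)
    if .38<p[0]<.65 and .05<p[1]<.45: print(n,b,a,p)
print("front",proj(ct,(*(OC-.138*EX),.087)))
go((.5647,.1283,.13),.0685)
E
```

```text
31.95 0.6544657656026147 [ 0.4327 -0.0705 -0.7851] [ 0.5377 -0.2458  0.2214]
cu [177.9 194.2] 87 [0.5727 0.2459 0.019 ]
cu [220.5 200.7] 97 [0.5626 0.1242 0.019 ]
cu [139.2 215.6] 92 [0.5037 0.3463 0.019 ]
front [336.066 226.893]
dx 0.1070 dy -0.7412 dz 0.1743 yaw -0.0002
```

Request:
{"method": "send_rows", "body": {
  "increments": [
    {"dx": 0.0, "dy": -0.12, "dz": -0.01, "yaw": 0, "claw": -0.5},
    {"dx": 0.0, "dy": -0.24, "dz": 0.0, "yaw": 0, "claw": -0.5},
    {"dx": 0.02, "dy": -0.36, "dz": 0.0, "yaw": 0, "claw": -0.5},
    {"dx": 0.06, "dy": -0.48, "dz": 0.0, "yaw": 0, "claw": -0.5},
    {"dx": 0.1, "dy": -0.6, "dz": 0.05, "yaw": 0, "claw": -0.5},
    {"dx": 0.106, "dy": -0.7, "dz": 0.1, "yaw": 0, "claw": -0.5},
    {"dx": 0.106, "dy": -0.745, "dz": 0.19, "yaw": 0, "claw": -0.5},
    {"dx": 0.106, "dy": -0.745, "dz": 0.19, "yaw": 0, "claw": -0.5},
    {"dx": 0.106, "dy": -0.745, "dz": 0.19, "yaw": 0, "claw": -0.5},
    {"dx": 0.106, "dy": -0.745, "dz": 0.19, "yaw": 0, "claw": -0.5}
  ]
}}

```text
time: 33.3
tool_pos: [0.5647, 0.1297, 0.1231]
tool_rot: [0.0, 0.999, 0.033, 0.001]
contact_force: [-0.7, -0.0, 0.1]
gripper_width: 0.754
grasp_force: 0.0
```

```bash
python3 - <<'E'
from h import *
hover("choke",prev=(cam("wrist",np.load("T8.npy")),(378.8,89.5)),fn="w14")
E
```

```text
33.3 [0.5647 0.1297 0.1231] w 0.7539800110481454
choke [0.5665 0.1277 0.019 ] ang 0.090 L 0.040 l 0.037 [286.  210.5]
tri [0.5653 0.1275 0.0145] 9.789476633347151e-05
dx 0.0027 dy 0.0042 dz 0.2342 yaw -0.0000
```

Request:
{"method": "send_rows", "body": {
  "increments": [
    {"dx": 0.002, "dy": 0.004, "dz": 0.08, "yaw": 0, "claw": -0.5},
    {"dx": 0.002, "dy": 0.004, "dz": 0.16, "yaw": 0, "claw": -0.5},
    {"dx": 0.002, "dy": 0.004, "dz": 0.21, "yaw": 0, "claw": -0.5},
    {"dx": 0.002, "dy": 0.004, "dz": 0.235, "yaw": 0, "claw": -0.5},
    {"dx": 0.002, "dy": 0.004, "dz": 0.235, "yaw": 0, "claw": 0},
    {"dx": 0.002, "dy": 0.004, "dz": 0.235, "yaw": 0, "claw": 1},
    {"dx": 0.002, "dy": 0.004, "dz": 0.235, "yaw": 0, "claw": 1},
    {"dx": 0.002, "dy": 0.004, "dz": 0.235, "yaw": 0, "claw": 1},
    {"dx": 0.002, "dy": 0.004, "dz": 0.235, "yaw": 0, "claw": 1},
    {"dx": 0.002, "dy": 0.004, "dz": 0.15, "yaw": 0, "claw": 1},
    {"dx": 0.002, "dy": 0.004, "dz": 0.03, "yaw": 0, "claw": 1},
    {"dx": 0.002, "dy": 0.004, "dz": -0.09, "yaw": 0, "claw": 1},
    {"dx": 0.002, "dy": 0.004, "dz": -0.16, "yaw": 0, "claw": 1},
    {"dx": 0.002, "dy": 0.004, "dz": -0.16, "yaw": 0, "claw": 1}
  ]
}}

```text
time: 35.1
tool_pos: [0.5666, 0.1291, 0.2055]
tool_rot: [-0.0, 0.999, 0.034, 0.004]
contact_force: [-0.7, 0.1, -0.7]
gripper_width: 0.44
grasp_force: 60.2
```

```bash
python3 - <<'E'
from h import *
s=st();print(s["gripper_width"],s["grasp_force"],pose(s)[:3,3])
p=binpt("L",72);print(p);go((*p,.20),.0685);print(binpt("L",32))
E
```

```text
0.4403112079861207 60.22073149681091 [0.5666 0.1291 0.2055]
[ 0.5675 -0.14  ]
dx -0.0350 dy 0.5371 dz 0.0106 yaw -0.0000
[ 0.5276 -0.1428]
```

Request:
{"method": "send_rows", "body": {
  "increments": [
    {"dx": -0.01, "dy": 0.12, "dz": 0.0, "yaw": 0, "claw": 1},
    {"dx": -0.02, "dy": 0.24, "dz": 0.0, "yaw": 0, "claw": 1},
    {"dx": -0.035, "dy": 0.36, "dz": 0.0, "yaw": 0, "claw": 1},
    {"dx": -0.035, "dy": 0.48, "dz": 0.0, "yaw": 0, "claw": 1},
    {"dx": -0.035, "dy": 0.537, "dz": 0.01, "yaw": 0, "claw": 1},
    {"dx": -0.035, "dy": 0.537, "dz": 0.01, "yaw": 0, "claw": 1},
    {"dx": -0.035, "dy": 0.537, "dz": 0.01, "yaw": 0, "claw": 1},
    {"dx": -0.035, "dy": 0.537, "dz": 0.01, "yaw": 0, "claw": 1}
  ]
}}

```text
time: 36.1
tool_pos: [0.5653, -0.139, 0.1958]
tool_rot: [-0.0, 0.999, 0.035, -0.0]
contact_force: [0.4, 0.3, -0.8]
gripper_width: 0.438
grasp_force: 60.4
```

```bash
python3 - <<'E'
from h import *
s=st();print(s["gripper_width"],s["grasp_force"],pose(s)[:3,3])
p=binpt("L",72);go((*p,.045),.0685)
E
```

```text
0.4382055465521704 60.37319540977478 [ 0.5653 -0.139   0.1958]
dx 0.0045 dy 0.0025 dz 0.3016 yaw 0.0009
```

Request:
{"method": "send_rows", "body": {
  "increments": [
    {"dx": 0.002, "dy": 0.002, "dz": 0.1, "yaw": 0, "claw": 1},
    {"dx": 0.002, "dy": 0.002, "dz": 0.19, "yaw": 0, "claw": 1},
    {"dx": 0.002, "dy": 0.002, "dz": 0.27, "yaw": 0, "claw": 1},
    {"dx": 0.002, "dy": 0.002, "dz": 0.3, "yaw": 0, "claw": 1},
    {"dx": 0.002, "dy": 0.002, "dz": 0.3, "yaw": 0, "claw": 1},
    {"dx": 0.002, "dy": 0.002, "dz": 0.3, "yaw": 0, "claw": -0.1},
    {"dx": 0.002, "dy": 0.002, "dz": 0.3, "yaw": 0, "claw": -0.1},
    {"dx": 0.002, "dy": 0.002, "dz": 0.3, "yaw": 0, "claw": -0.1},
    {"dx": 0.002, "dy": 0.002, "dz": 0.2, "yaw": 0, "claw": -0.1},
    {"dx": 0.002, "dy": 0.002, "dz": 0.08, "yaw": 0, "claw": -0.1},
    {"dx": 0.002, "dy": 0.002, "dz": -0.02, "yaw": 0, "claw": -0.3},
    {"dx": 0.002, "dy": 0.002, "dz": -0.04, "yaw": 0, "claw": -0.5}
  ]
}}

```text
time: 37.6
tool_pos: [0.5688, -0.1422, 0.2225]
tool_rot: [0.002, 0.999, 0.034, 0.004]
contact_force: [-0.8, 0.5, 0.3]
gripper_width: 0.747
grasp_force: 0.0
```

```bash
python3 - <<'E'
from h import *
s=st();print(s["gripper_width"],s["contact_force"],pose(s)[:3,3])
ct,it=grab("top","t15");h,sa,v=hsv(it)
for b,a in blobs((h<14)&(sa>110),25,300):
    p=onz(ct,b,.019)
    if .38<p[0]<.65 and -.25<p[1]<.45: print(b,a,p)
go((.575,.2485,.12),.0685)
E
```

```text
0.7471515421750003 [-0.8387  0.4507  0.3208] [ 0.5688 -0.1422  0.2225]
[177.8 194.2] 87 [0.5727 0.2462 0.019 ]
[139.2 215.5] 94 [0.504  0.3463 0.019 ]
dx 0.0652 dy -0.7789 dz 0.2005 yaw -0.0002
```

Request:
{"method": "send_rows", "body": {
  "increments": [
    {"dx": 0.0, "dy": -0.12, "dz": -0.01, "yaw": 0, "claw": -0.5},
    {"dx": 0.0, "dy": -0.24, "dz": 0.0, "yaw": 0, "claw": -0.5},
    {"dx": 0.02, "dy": -0.36, "dz": 0.0, "yaw": 0, "claw": -0.5},
    {"dx": 0.04, "dy": -0.48, "dz": 0.0, "yaw": 0, "claw": -0.5},
    {"dx": 0.065, "dy": -0.6, "dz": 0.05, "yaw": 0, "claw": -0.5},
    {"dx": 0.065, "dy": -0.7, "dz": 0.1, "yaw": 0, "claw": -0.5},
    {"dx": 0.065, "dy": -0.779, "dz": 0.2, "yaw": 0, "claw": -0.5},
    {"dx": 0.065, "dy": -0.779, "dz": 0.2, "yaw": 0, "claw": -0.5},
    {"dx": 0.065, "dy": -0.779, "dz": 0.2, "yaw": 0, "claw": -0.5},
    {"dx": 0.065, "dy": -0.779, "dz": 0.2, "yaw": 0, "claw": -0.5}
  ]
}}

```text
time: 38.9
tool_pos: [0.5736, 0.2487, 0.118]
tool_rot: [-0.0, 0.999, 0.033, 0.001]
contact_force: [0.6, 0.3, 0.3]
gripper_width: 0.75
grasp_force: 0.0
```

```bash
python3 - <<'E'
from h import *
hover("choke",zg=.005,prev=(cam("wrist",np.load("T8.npy")),(284.4,48.5)),fn="w16")
E
```

```text
38.9 [0.5736 0.2487 0.118 ] w 0.7503739610865188
choke [0.577  0.2497 0.019 ] ang 0.088 L 0.040 l 0.038 [282. 210.]
tri [0.5755 0.2498 0.0136] 0.00029838688027306753
dx 0.0062 dy -0.0014 dz 0.2260 yaw -0.0000
```

Request:
{"method": "send_rows", "body": {
  "increments": [
    {"dx": 0.005, "dy": -0.001, "dz": 0.08, "yaw": 0, "claw": -0.5},
    {"dx": 0.005, "dy": -0.001, "dz": 0.16, "yaw": 0, "claw": -0.5},
    {"dx": 0.005, "dy": -0.001, "dz": 0.2, "yaw": 0, "claw": -0.5},
    {"dx": 0.005, "dy": -0.001, "dz": 0.224, "yaw": 0, "claw": -0.5},
    {"dx": 0.005, "dy": -0.001, "dz": 0.224, "yaw": 0, "claw": 0},
    {"dx": 0.005, "dy": -0.001, "dz": 0.224, "yaw": 0, "claw": 1},
    {"dx": 0.005, "dy": -0.001, "dz": 0.224, "yaw": 0, "claw": 1},
    {"dx": 0.005, "dy": -0.001, "dz": 0.224, "yaw": 0, "claw": 1},
    {"dx": 0.005, "dy": -0.001, "dz": 0.224, "yaw": 0, "claw": 1},
    {"dx": 0.005, "dy": -0.001, "dz": 0.15, "yaw": 0, "claw": 1},
    {"dx": 0.005, "dy": -0.001, "dz": 0.03, "yaw": 0, "claw": 1},
    {"dx": 0.005, "dy": -0.001, "dz": -0.09, "yaw": 0, "claw": 1},
    {"dx": 0.005, "dy": -0.001, "dz": -0.17, "yaw": 0, "claw": 1},
    {"dx": 0.005, "dy": -0.001, "dz": -0.17, "yaw": 0, "claw": 1}
  ]
}}

```text
time: 40.7
tool_pos: [0.577, 0.251, 0.2063]
tool_rot: [-0.001, 0.999, 0.034, 0.004]
contact_force: [0.2, 0.7, -0.6]
gripper_width: 0.441
grasp_force: 60.2
```

```bash
python3 - <<'E'
from h import *
s=st();print(s["gripper_width"],s["grasp_force"],pose(s)[:3,3])
p=binpt("L",32);print(p);go((*p,.20),.0685)
E
```

```text
0.44076833569486157 60.18513321876526 [0.577  0.251  0.2063]
[ 0.5276 -0.1428]
dx -0.1524 dy 0.7789 dz 0.0098 yaw -0.0001
```

Request:
{"method": "send_rows", "body": {
  "increments": [
    {"dx": -0.03, "dy": 0.12, "dz": 0.0, "yaw": 0, "claw": 1},
    {"dx": -0.06, "dy": 0.24, "dz": 0.0, "yaw": 0, "claw": 1},
    {"dx": -0.09, "dy": 0.36, "dz": 0.0, "yaw": 0, "claw": 1},
    {"dx": -0.12, "dy": 0.48, "dz": 0.0, "yaw": 0, "claw": 1},
    {"dx": -0.15, "dy": 0.6, "dz": 0.0, "yaw": 0, "claw": 1},
    {"dx": -0.152, "dy": 0.7, "dz": 0.01, "yaw": 0, "claw": 1},
    {"dx": -0.152, "dy": 0.778, "dz": 0.01, "yaw": 0, "claw": 1},
    {"dx": -0.152, "dy": 0.778, "dz": 0.01, "yaw": 0, "claw": 1},
    {"dx": -0.152, "dy": 0.778, "dz": 0.01, "yaw": 0, "claw": 1},
    {"dx": -0.152, "dy": 0.778, "dz": 0.01, "yaw": 0, "claw": 1}
  ]
}}

```text
time: 41.95
tool_pos: [0.5252, -0.1418, 0.1955]
tool_rot: [-0.0, 0.999, 0.035, -0.001]
contact_force: [-0.1, 0.8, -0.9]
gripper_width: 0.438
grasp_force: 60.4
```

```bash
python3 - <<'E'
from h import *
s=st();print(s["gripper_width"],s["grasp_force"],pose(s)[:3,3])
p=binpt("L",32);go((*p,.04),.0685)
E
```

```text
0.43813467525644373 60.36289930343628 [ 0.5252 -0.1418  0.1955]
dx 0.0049 dy 0.0026 dz 0.3110 yaw 0.0009
```

Request:
{"method": "send_rows", "body": {
  "increments": [
    {"dx": 0.004, "dy": 0.002, "dz": 0.1, "yaw": 0, "claw": 1},
    {"dx": 0.004, "dy": 0.002, "dz": 0.19, "yaw": 0, "claw": 1},
    {"dx": 0.004, "dy": 0.002, "dz": 0.27, "yaw": 0, "claw": 1},
    {"dx": 0.004, "dy": 0.002, "dz": 0.3, "yaw": 0, "claw": 1},
    {"dx": 0.004, "dy": 0.002, "dz": 0.3, "yaw": 0, "claw": 1},
    {"dx": 0.004, "dy": 0.002, "dz": 0.3, "yaw": 0, "claw": -0.1},
    {"dx": 0.004, "dy": 0.002, "dz": 0.3, "yaw": 0, "claw": -0.1},
    {"dx": 0.004, "dy": 0.002, "dz": 0.3, "yaw": 0, "claw": -0.1},
    {"dx": 0.004, "dy": 0.002, "dz": 0.2, "yaw": 0, "claw": -0.1},
    {"dx": 0.004, "dy": 0.002, "dz": 0.08, "yaw": 0, "claw": -0.1},
    {"dx": 0.004, "dy": 0.002, "dz": -0.02, "yaw": 0, "claw": -0.3},
    {"dx": 0.004, "dy": 0.002, "dz": -0.04, "yaw": 0, "claw": -0.5}
  ]
}}

```text
time: 43.45
tool_pos: [0.5298, -0.1449, 0.2221]
tool_rot: [0.002, 0.999, 0.034, 0.004]
contact_force: [-0.2, 0.5, -0.5]
gripper_width: 0.747
grasp_force: 0.0
```

```bash
python3 - <<'E'
from h import *
s=st();print(s["gripper_width"],s["contact_force"],pose(s)[:3,3])
ct,it=grab("top","t17");h,sa,v=hsv(it)
for b,a in blobs((h<14)&(sa>110),25,300):
    p=onz(ct,b,.019)
    if .38<p[0]<.65 and -.25<p[1]<.45: print(b,a,p)
go((.506,.349,.12),.0685)
E
```

```text
0.7469888664915482 [-0.2277  0.4632 -0.5249] [ 0.5298 -0.1449  0.2221]
[139.2 215.6] 92 [0.5037 0.3463 0.019 ]
dx 0.0196 dy -0.9889 dz 0.1988 yaw -0.0002
```

Request:
{"method": "send_rows", "body": {
  "increments": [
    {"dx": 0.0, "dy": -0.12, "dz": -0.01, "yaw": 0, "claw": -0.5},
    {"dx": 0.0, "dy": -0.24, "dz": 0.0, "yaw": 0, "claw": -0.5},
    {"dx": 0.0, "dy": -0.36, "dz": 0.0, "yaw": 0, "claw": -0.5},
    {"dx": 0.01, "dy": -0.48, "dz": 0.0, "yaw": 0, "claw": -0.5},
    {"dx": 0.02, "dy": -0.6, "dz": 0.0, "yaw": 0, "claw": -0.5},
    {"dx": 0.02, "dy": -0.72, "dz": 0.05, "yaw": 0, "claw": -0.5},
    {"dx": 0.02, "dy": -0.84, "dz": 0.1, "yaw": 0, "claw": -0.5},
    {"dx": 0.02, "dy": -0.92, "dz": 0.15, "yaw": 0, "claw": -0.5},
    {"dx": 0.02, "dy": -0.988, "dz": 0.2, "yaw": 0, "claw": -0.5},
    {"dx": 0.02, "dy": -0.988, "dz": 0.2, "yaw": 0, "claw": -0.5},
    {"dx": 0.02, "dy": -0.988, "dz": 0.2, "yaw": 0, "claw": -0.5},
    {"dx": 0.02, "dy": -0.988, "dz": 0.2, "yaw": 0, "claw": -0.5}
  ]
}}

```text
time: 45.0
tool_pos: [0.5045, 0.3488, 0.1172]
tool_rot: [-0.0, 0.999, 0.034, 0.001]
contact_force: [0.4, -0.3, 0.2]
gripper_width: 0.752
grasp_force: 0.0
```

```bash
python3 - <<'E'
from h import *
hover("choke",zg=.005,prev=(cam("wrist",np.load("T8.npy")),(187.3,81.2)),fn="w18")
E
```

```text
45.0 [0.5045 0.3488 0.1172] w 0.7517332632804631
choke [0.508  0.3498 0.019 ] ang 0.088 L 0.040 l 0.038 [282. 210.]
tri [0.5066 0.35   0.0152] 0.0009409511955859631
dx 0.0067 dy -0.0014 dz 0.2243 yaw -0.0000
```

Request:
{"method": "send_rows", "body": {
  "increments": [
    {"dx": 0.005, "dy": -0.001, "dz": 0.08, "yaw": 0, "claw": -0.5},
    {"dx": 0.005, "dy": -0.001, "dz": 0.16, "yaw": 0, "claw": -0.5},
    {"dx": 0.005, "dy": -0.001, "dz": 0.2, "yaw": 0, "claw": -0.5},
    {"dx": 0.005, "dy": -0.001, "dz": 0.222, "yaw": 0, "claw": -0.5},
    {"dx": 0.005, "dy": -0.001, "dz": 0.222, "yaw": 0, "claw": 0},
    {"dx": 0.005, "dy": -0.001, "dz": 0.222, "yaw": 0, "claw": 1},
    {"dx": 0.005, "dy": -0.001, "dz": 0.222, "yaw": 0, "claw": 1},
    {"dx": 0.005, "dy": -0.001, "dz": 0.222, "yaw": 0, "claw": 1},
    {"dx": 0.005, "dy": -0.001, "dz": 0.222, "yaw": 0, "claw": 1},
    {"dx": 0.005, "dy": -0.001, "dz": 0.15, "yaw": 0, "claw": 1},
    {"dx": 0.005, "dy": -0.001, "dz": 0.03, "yaw": 0, "claw": 1},
    {"dx": 0.005, "dy": -0.001, "dz": -0.09, "yaw": 0, "claw": 1},
    {"dx": 0.005, "dy": -0.001, "dz": -0.17, "yaw": 0, "claw": 1},
    {"dx": 0.005, "dy": -0.001, "dz": -0.17, "yaw": 0, "claw": 1}
  ]
}}

```text
time: 46.8
tool_pos: [0.5083, 0.3514, 0.2062]
tool_rot: [-0.002, 0.999, 0.034, 0.004]
contact_force: [-0.8, -0.9, 0.4]
gripper_width: 0.436
grasp_force: 60.2
```

```bash
python3 - <<'E'
from h import *
s=st();print(s["gripper_width"],s["grasp_force"],pose(s)[:3,3])
p=binpt("L",53);print(p);go((*p,.20),.0685)
E
```

```text
0.43649571630250045 60.171464681625366 [0.5083 0.3514 0.2062]
[ 0.5485 -0.1413]
dx 0.0128 dy 0.9888 dz 0.0092 yaw -0.0000
```

Request:
{"method": "send_rows", "body": {
  "increments": [
    {"dx": 0.0, "dy": 0.12, "dz": 0.0, "yaw": 0, "claw": 1},
    {"dx": 0.0, "dy": 0.24, "dz": 0.0, "yaw": 0, "claw": 1},
    {"dx": 0.0, "dy": 0.36, "dz": 0.0, "yaw": 0, "claw": 1},
    {"dx": 0.0, "dy": 0.48, "dz": 0.0, "yaw": 0, "claw": 1},
    {"dx": 0.0, "dy": 0.6, "dz": 0.0, "yaw": 0, "claw": 1},
    {"dx": 0.01, "dy": 0.72, "dz": 0.0, "yaw": 0, "claw": 1},
    {"dx": 0.012, "dy": 0.84, "dz": 0.01, "yaw": 0, "claw": 1},
    {"dx": 0.012, "dy": 0.93, "dz": 0.01, "yaw": 0, "claw": 1},
    {"dx": 0.012, "dy": 0.988, "dz": 0.01, "yaw": 0, "claw": 1},
    {"dx": 0.012, "dy": 0.988, "dz": 0.01, "yaw": 0, "claw": 1},
    {"dx": 0.012, "dy": 0.988, "dz": 0.01, "yaw": 0, "claw": 1},
    {"dx": 0.012, "dy": 0.988, "dz": 0.01, "yaw": 0, "claw": 1}
  ]
}}

```text
time: 48.3
tool_pos: [0.5457, -0.1409, 0.1956]
tool_rot: [-0.0, 0.999, 0.035, -0.0]
contact_force: [0.3, 0.2, -0.7]
gripper_width: 0.437
grasp_force: 60.3
```

```bash
python3 - <<'E'
from h import *
s=st();print(s["gripper_width"],s["grasp_force"],pose(s)[:3,3])
p=binpt("L",53);go((*p,.052),.0685)
E
```

```text
0.4374596743732483 60.325366258621216 [ 0.5457 -0.1409  0.1956]
dx 0.0059 dy 0.0014 dz 0.2872 yaw 0.0008
```

Request:
{"method": "send_rows", "body": {
  "increments": [
    {"dx": 0.001, "dy": 0.001, "dz": 0.1, "yaw": 0, "claw": 1},
    {"dx": 0.001, "dy": 0.001, "dz": 0.18, "yaw": 0, "claw": 1},
    {"dx": 0.001, "dy": 0.001, "dz": 0.24, "yaw": 0, "claw": 1},
    {"dx": 0.001, "dy": 0.001, "dz": 0.27, "yaw": 0, "claw": 1},
    {"dx": 0.001, "dy": 0.001, "dz": 0.286, "yaw": 0, "claw": 1},
    {"dx": 0.001, "dy": 0.001, "dz": 0.286, "yaw": 0, "claw": 1},
    {"dx": 0.001, "dy": 0.001, "dz": 0.286, "yaw": 0, "claw": -0.1},
    {"dx": 0.001, "dy": 0.001, "dz": 0.286, "yaw": 0, "claw": -0.1},
    {"dx": 0.001, "dy": 0.001, "dz": 0.286, "yaw": 0, "claw": -0.1},
    {"dx": 0.001, "dy": 0.001, "dz": 0.2, "yaw": 0, "claw": -0.1},
    {"dx": 0.001, "dy": 0.001, "dz": 0.08, "yaw": 0, "claw": -0.1},
    {"dx": -0.03, "dy": 0.03, "dz": -0.06, "yaw": 0, "claw": 0},
    {"dx": -0.12, "dy": 0.06, "dz": -0.12, "yaw": 0, "claw": 0},
    {"dx": -0.2, "dy": 0.06, "dz": -0.12, "yaw": 0, "claw": 0},
    {"dx": -0.2, "dy": 0.06, "dz": -0.12, "yaw": 0, "claw": 0}
  ]
}}

```text
time: 50.18
tool_pos: [0.4467, -0.1793, 0.2569]
tool_rot: [0.001, 0.999, 0.033, 0.001]
contact_force: [0.2, 1.1, -0.0]
gripper_width: 0.502
grasp_force: 0.0
```

```bash
python3 - <<'E'
from h import *
s=st();T=pose(s);print(s["time"],s["gripper_width"],s["contact_force"],T[:3,3])
c,im=grab("wrist","w19");H=OC-.188*EX;print("handle",H,proj(c,(*H,.085)));go((*H,.2),.0685+np.pi/2)
E
```

```text
50.175 0.5020595210904584 [ 0.1975  1.1043 -0.029 ] [ 0.4467 -0.1793  0.2569]
handle [ 0.4492 -0.1988] [304.86   190.6561]
dx 0.0005 dy 0.0395 dz 0.1129 yaw -1.0482
```

View pics/w19.png

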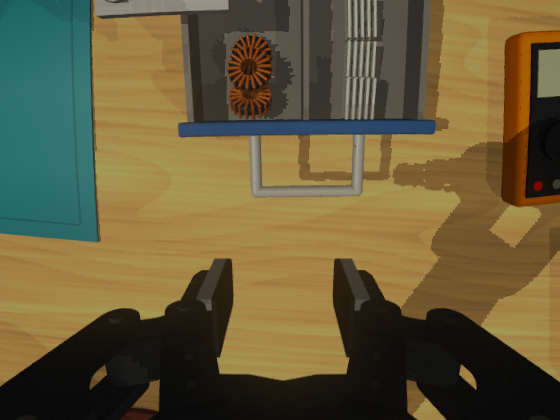

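Request:
{"method": "send_rows", "body": {
  "increments": [
    {"dx": 0.0, "dy": 0.02, "dz": 0.0, "yaw": -0.12, "claw": 0.0},
    {"dx": 0.0, "dy": 0.042, "dz": 0.04, "yaw": -0.24, "claw": 0.0},
    {"dx": 0.0, "dy": 0.042, "dz": 0.1, "yaw": -0.36, "claw": 0.0},
    {"dx": 0.0, "dy": 0.042, "dz": 0.1, "yaw": -0.48, "claw": 0.0},
    {"dx": 0.0, "dy": 0.042, "dz": 0.1, "yaw": -0.6, "claw": 0.0},
    {"dx": 0.0, "dy": 0.042, "dz": 0.1, "yaw": -0.72, "claw": 0.0},
    {"dx": 0.0, "dy": 0.042, "dz": 0.1, "yaw": -0.84, "claw": 0.0},
    {"dx": 0.0, "dy": 0.042, "dz": 0.1, "yaw": -0.96, "claw": 0.0},
    {"dx": 0.0, "dy": 0.042, "dz": 0.1, "yaw": -1.0, "claw": 0.0},
    {"dx": 0.0, "dy": 0.042, "dz": 0.1, "yaw": -1.0, "claw": 0.0},
    {"dx": 0.0, "dy": 0.042, "dz": 0.1, "yaw": -1.0, "claw": 0.0}
  ]
}}

```text
time: 51.6
tool_pos: [0.4499, -0.1997, 0.2058]
tool_rot: [-0.0, 0.708, 0.706, -0.0]
contact_force: [-0.1, -1.2, 0.4]
gripper_width: 0.503
grasp_force: 0.0
```

```bash
python3 - <<'E'
from h import *
s=st();T=pose(s);print(s["time"],T[:3,3])
go((.4492,-.2005,.062),.0685+np.pi/2)
E
```

```text
51.6 [ 0.4499 -0.1997  0.2058]
dx -0.0018 dy -0.0013 dz 0.2876 yaw -0.0476
```

Request:
{"method": "send_rows", "body": {
  "increments": [
    {"dx": 0, "dy": -0.001, "dz": 0.08, "yaw": -0.047, "claw": 0.0},
    {"dx": 0, "dy": -0.001, "dz": 0.16, "yaw": -0.047, "claw": 0.0},
    {"dx": 0, "dy": -0.001, "dz": 0.24, "yaw": -0.047, "claw": 0.0},
    {"dx": 0, "dy": -0.001, "dz": 0.286, "yaw": -0.047, "claw": 0.0},
    {"dx": 0, "dy": -0.001, "dz": 0.286, "yaw": -0.047, "claw": 0.0},
    {"dx": 0, "dy": -0.001, "dz": 0.286, "yaw": -0.047, "claw": 0.4},
    {"dx": 0, "dy": -0.001, "dz": 0.286, "yaw": -0.047, "claw": 1},
    {"dx": 0, "dy": -0.001, "dz": 0.286, "yaw": -0.047, "claw": 1},
    {"dx": 0, "dy": -0.001, "dz": 0.286, "yaw": -0.047, "claw": 1},
    {"dx": 0, "dy": -0.001, "dz": 0.286, "yaw": -0.047, "claw": 1}
  ]
}}

```text
time: 52.85
tool_pos: [0.4502, -0.2005, 0.0651]
tool_rot: [0.001, 0.683, 0.731, 0.0]
contact_force: [-1.0, 0.5, 4.8]
gripper_width: 0.093
grasp_force: 58.8
```

```bash
python3 - <<'E'
from h import *
s=st();T=pose(s);print(s["time"],T[:3,3],s["gripper_width"],s["grasp_force"],s["contact_force"])
go((.5873,-.191,T[2,3]),.0685+np.pi/2)
E
```

```text
52.85 [ 0.4502 -0.2005  0.0651] 0.092845690439405 58.819130659103394 [-0.9667  0.5073  4.7967]
dx 0.0003 dy 0.2748 dz 0.0006 yaw -0.0002
```

Push shut slowly.

Request:
{"method": "send_rows", "body": {
  "increments": [
    {"dx": 0, "dy": 0.02, "dz": 0, "yaw": 0, "claw": 1},
    {"dx": 0, "dy": 0.05, "dz": 0, "yaw": 0, "claw": 1},
    {"dx": 0, "dy": 0.08, "dz": 0, "yaw": 0, "claw": 1},
    {"dx": 0, "dy": 0.11, "dz": 0, "yaw": 0, "claw": 1},
    {"dx": 0, "dy": 0.14, "dz": 0, "yaw": 0, "claw": 1},
    {"dx": 0, "dy": 0.17, "dz": 0, "yaw": 0, "claw": 1},
    {"dx": 0, "dy": 0.2, "dz": 0, "yaw": 0, "claw": 1},
    {"dx": 0, "dy": 0.225, "dz": 0, "yaw": 0, "claw": 1},
    {"dx": 0, "dy": 0.245, "dz": 0, "yaw": 0, "claw": 1},
    {"dx": 0, "dy": 0.26, "dz": 0, "yaw": 0, "claw": 1},
    {"dx": 0, "dy": 0.27, "dz": 0, "yaw": 0, "claw": 1},
    {"dx": 0, "dy": 0.275, "dz": 0, "yaw": 0, "claw": 1},
    {"dx": 0, "dy": 0.277, "dz": 0, "yaw": 0, "claw": 1},
    {"dx": 0, "dy": 0.277, "dz": 0, "yaw": 0, "claw": 1},
    {"dx": 0, "dy": 0.277, "dz": 0, "yaw": 0, "claw": 1}
  ]
}}

```text
time: 54.72
tool_pos: [0.5872, -0.1896, 0.0651]
tool_rot: [-0.001, 0.682, 0.731, 0.0]
contact_force: [-6.7, 4.9, 9.3]
gripper_width: 0.088
grasp_force: 59.4
```

Request:
{"method": "send_rows", "body": {
  "increments": [
    {"dx": 0, "dy": 0, "dz": 0, "yaw": 0, "claw": 0.4},
    {"dx": 0, "dy": 0, "dz": 0, "yaw": 0, "claw": 0.2},
    {"dx": 0, "dy": 0, "dz": 0, "yaw": 0, "claw": 0.2},
    {"dx": 0, "dy": 0, "dz": 0, "yaw": 0, "claw": 0.2},
    {"dx": 0, "dy": 0, "dz": -0.08, "yaw": 0, "claw": 0.2},
    {"dx": 0, "dy": 0, "dz": -0.2, "yaw": 0, "claw": 0.2},
    {"dx": 0, "dy": -0.1, "dz": -0.3, "yaw": 0, "claw": 0.2},
    {"dx": 0, "dy": -0.2, "dz": -0.36, "yaw": 0, "claw": 0.2},
    {"dx": -0.08, "dy": -0.24, "dz": -0.36, "yaw": 0, "claw": 0.2},
    {"dx": -0.08, "dy": -0.24, "dz": -0.36, "yaw": 0, "claw": 0.2},
    {"dx": -0.08, "dy": -0.24, "dz": -0.36, "yaw": 0, "claw": 0.2}
  ]
}}

```text
time: 56.1
tool_pos: [0.4703, -0.2383, 0.2429]
tool_rot: [-0.0, 0.683, 0.731, 0.0]
contact_force: [-0.1, 0.5, -0.8]
gripper_width: 0.401
grasp_force: 0.0
```

```bash
python3 - <<'E'
from h import *
s=st();T=pose(s);print(s["time"],T[:3,3],s["contact_force"])
c,im=grab("wrist","w20");ct,it=grab("top","t20");cs,isc=grab("scene","s20")
a=it[90:230,60:400]
u,v=proj(cs,(.605,-.05,.1)).astype(int); b=isc[v-60:v+60,u-80:u+80]
A=cv2.resize(a,(790,325),interpolation=cv2.INTER_CUBIC); B=cv2.resize(b,(360,270),interpolation=cv2.INTER_CUBIC); C=cv2.resize(im,(360,270))
cv2.imwrite("pics/end.png",np.vstack([A,np.hstack([B,C,np.zeros((270,70,3),np.uint8)])]))
E
```

```text
56.1 [ 0.4703 -0.2383  0.2429] [-0.0999  0.5447 -0.7674]
```

View pics/end.png

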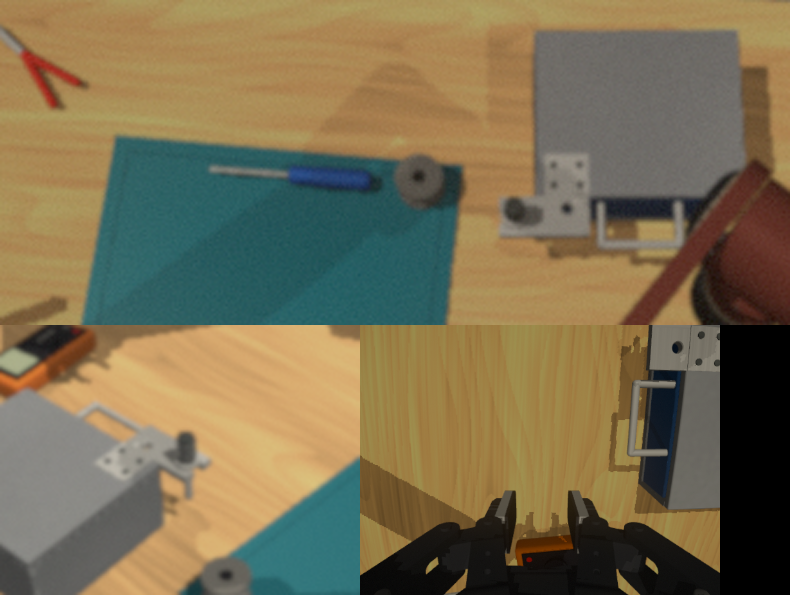

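The final picture shows the pin hanging in the notch, the drawer shut (handle back at its starting x = 0.587), an empty mat, and the screwdriver and spool in place. I'm handing the job in.

```bash
python3 -c "
from plant import manip
print(manip.job_done())"
```

```text
the job is handed in; nothing more can be done
None
```

The job is handed in with no verdict returned: the pin hangs in the notch, three chokes went into the left bin and three heat sinks into the right, the drawer is shut, and the screwdriver and spool look unmoved; for the multimeter I only saw that it is still lying on the bench, without measuring it.

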